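# Stand the resin rabbits on their display bases by size

## Task

Stand each of the four pink rabbits upright in the middle of the round wooden base that suits its size: the largest rabbit on the largest base, the next on the next, down to the smallest on the smallest. Work in order from the largest rabbit to the smallest, let go of each before you go on, knock no rabbit over, and leave the carousel and the tin mailbox where they stand.

Things in the scene. Friction and masses are not known exactly. Their poses are not given: they have to be found in the camera images.
- rabbit_xl_mid (a point): The largest of four pink resin rabbit figures of one design: a barrel-shaped body 54 mm in diameter (full width from 10 to 48 percent of the height), head, two upright ears (narrower than the body), 104 mm tall over the ears, about 170 g, loose. The point is on its upright axis half-way up, 52 mm above its flat round underside; z up, it faces along -x and its ears stand apart along y. Grip it from above with a finger on each side of the body, across y (54 mm).
- rabbit_l_mid (a point): The second largest of four pink resin rabbit figures of one design: a barrel-shaped body 46 mm in diameter (full width from 10 to 48 percent of the height), head, two upright ears (narrower than the body), 88 mm tall over the ears, about 105 g, loose. The point is on its upright axis half-way up, 44 mm above its flat round underside; z up, it faces along -x and its ears stand apart along y. Grip it from above with a finger on each side of the body, across y (46 mm).
- rabbit_m_mid (a point): The third largest of four pink resin rabbit figures of one design: a barrel-shaped body 38 mm in diameter (full width from 10 to 48 percent of the height), head, two upright ears (narrower than the body), 72 mm tall over the ears, about 60 g, loose. The point is on its upright axis half-way up, 36 mm above its flat round underside; z up, it faces along -x and its ears stand apart along y. Grip it from above with a finger on each side of the body, across y (38 mm).
- rabbit_s_mid (a point): The smallest of four pink resin rabbit figures of one design: a barrel-shaped body 30 mm in diameter (full width from 10 to 48 percent of the height), head, two upright ears (narrower than the body), 56 mm tall over the ears, about 30 g, loose. The point is on its upright axis half-way up, 28 mm above its flat round underside; z up, it faces along -x and its ears stand apart along y. Grip it from above with a finger on each side of the body, across y (30 mm).
- base_xl_top (a point): The largest of four round dark-wood display bases, fixed to the shelf: flat top 88 mm in diameter, 20 mm above the shelf, over a foot flange 100 mm in diameter. The point is the centre of the flat top; z up.
- base_l_top (a point): The second largest of four round dark-wood display bases, fixed to the shelf: flat top 74 mm in diameter, 20 mm above the shelf, over a foot flange 86 mm in diameter. The point is the centre of the flat top; z up.
- base_m_top (a point): The third largest of four round dark-wood display bases, fixed to the shelf: flat top 60 mm in diameter, 20 mm above the shelf, over a foot flange 72 mm in diameter. The point is the centre of the flat top; z up.
- base_s_top (a point): The smallest of four round dark-wood display bases, fixed to the shelf: flat top 48 mm in diameter, 20 mm above the shelf, over a foot flange 60 mm in diameter. The point is the centre of the flat top; z up.
- carousel_mid (a point): Bystander, loose: a glazed white carousel figure with a round blue cone roof, 84 mm in diameter, 122 mm tall. The point is on its axis half-way up, 61 mm above the shelf.
- mailbox_mid (a point): Bystander, loose: a grey tin mailbox figure on a post, 60 mm (x) by 56 mm (y) and 94 mm tall. The point is on its axis half-way up, 47 mm above the shelf.
Mind the look-alikes: they are no part of the job. Leave any orange look-alike of the part that bears base_m_top alone.

How it is judged:
By the outcome, as a careful person would: the job done as asked, in the order asked, and still so for the second after the job is handed in, with the robot touching nothing.
It also fails if it takes over 122 s, if anything falls off the work surface, if the arm or the gripper's body presses on something with over 40 N, if the wrist force passes 120 N, or if a joint passes its speed limit or range.

## Robot

A 7-joint arm with a two-finger parallel gripper is mounted at the origin on the work surface. World frame = base frame: x ahead of the robot, y to its left, z up, the work surface at z = 0. Lengths are in m, angles in rad, forces in N, time in s.
With the tool pointing down it reaches from about 0.425 to 0.925 m from the base axis. Payload 6.8 kg.
Tool frame: the origin (TCP) lies on the front face of the gripper's body, between the roots of the fingers; the fingertips stand 73 mm ahead of it and the grasp point (between the pads) lies 54 mm ahead of it; z points along the fingers, y is the direction in which the jaws open and shut (so a half turn about z gives the same grasp; the last joint's range is limited). The gripper opens to 85 mm and grips with 20 to 120 N. Pads are 22 mm wide; open, the fingers measure 114 mm over their backs; the gripper's body (76 mm by 85 mm) begins 54 mm behind the grasp point. The pads swing forward as they close: fully open they stand 13 mm farther back than shut.
Start: joints at [1.092, 0.477, 0.022, 1.555, -0.011, 1.109, -0.083], TCP at [0.245, -0.629, 0.304] pointing down, gripper open.
Joint ranges: [-2.96, 2.96], [-0.34, 2.1], [-1.41, 1.46], [0.24, 2.44], [-1.37, 4.51], [0.17, 1.92], [-2.96, 2.96]. Speed limits (rad/s): [2.39, 2.39, 3.14, 3.14, 3.14, 3.14, 3.14].

## Interface

Orientations are given as a unit quaternion [w, x, y, z].
In Python, from station import get_obs, read_camera, hand_in, spot_in, cut_out, spot_point gives the robot as it stands. The module is installed in compiled form; this text tells all that it offers.
- The arm moves only by the tool move_arm, never from a script. Its arguments are lists of equal length, an entry for each row: "gripper": the opening, from 0 (shut) to 1 (fully open); "xyz": the shift along the tool's x, y, z in cm, a list of three; "twist": the turn about the tool's z in rad. A call has 1 to 5 rows; each row is the pose to reach, as a shift and turn from the pose commanded when the call began, along the tool's axes at that moment; what a row does not reach only later rows make up. A row lasts 1/12 s, in which the tool goes at most 41.7 mm and 7.16 degrees, less where a joint would pass 70% of its speed; a pose out of reach is approached as far as the arm can. A call with a gripper value outside its range is refused whole. The fingers move at their own pace and stop on an object; "squeeze" is the grip in N (left out, the last holds). Time passes only in rows, so rows that repeat a pose let the fingers close. It gives the time, the measured TCP pose, the force and the opening at its end, in the units of the state.
- get_obs(): the state, without advancing time (a new reading comes with each control period).
- read_camera(name): name is "scene" or "top"; returns a dict with "pixels" (384x512x3 uint8, red, green, blue), "fx", "fy", "cx", "cy" (pixels), "R" (3x3) and "t" (3): a world point X has camera coordinates R X + t. Camera axes: x right, y down, z forward; pixel columns grow to the right and rows downward; lengths in m; the calibration is good to about 2 mm. A picture is of the moment at which its call begins. There is no depth.
- hand_in(): hands the job in, once; it reports no verdict.
Trained networks look in the newest picture that a camera, given by its name, has taken for a name from the list of things; names that differ only in an ending like _2 or _b are one class to them, and where a whole thing is asked for, a point or a joint stands for the part that bears it (a point fixed in the world has none). Each returns a list of dicts, best first, with "p" (0 to 1); they miss things now and then, are a little off and sometimes report something else, mostly with a low value. They report only what shows in the picture. A call takes as long as a camera call. They do not tell look-alikes from the thing itself.
- spot_in(query, camera): "centre" ([x, y, z] in m, in world coordinates, good to about 4 mm: the middle of the surface that is visible of it).
- cut_out(query, camera): "pixels" (384x512 bool, what is visible of it).
- spot_point(query, camera): "centre" ([x, y, z] in m, in world coordinates, good to about 4 mm: a listed point, or the origin of a listed thing).
The state is a dict: "t": time; "q": joint angles; "joint_vel": joint speeds; "joint_torque": joint torques, N m; "eef_pos": TCP position; "tool_rot": TCP orientation; "contact_force": force on the tool from outside, world axes, zero at the start; "torque": the same for the moment, N m; "gripper_width": opening from 0.0 (shut) to 1.0 (fully open).
Only numpy, scipy, OpenCV 4.12 (cv2) and the standard library are available. Lean on these libraries where they do the work, as an engineer would, in place of code of your own. Each camera call takes 0.05 s, during which the arm holds its last target.

## Working session

There is one attempt and no reset: what is moved stays moved. The work goes in short steps, Python scripts to look and compute and a tool call to move; the robot and the scene stay as the last step left them, time stands still between calls to the robot, and variables do not carry over. Pictures are saved under pics/ and viewed, and the job is handed in when it is done.

Besides the shell and the picture viewer there is one more tool, called after "Request:" in YAML: its name, and indented under it one key for each argument. move_arm: Moves the arm, as the interface text tells. Its arguments: {"type":"object","properties":{"gripper":{"type":"array","items":{"type":"number"}},"xyz":{"type":"array","items":{"type":"array","items":{"type":"number"}}},"twist":{"type":"array","items":{"type":"number"}},"squeeze":{"type":"number"}},"required":["gripper","xyz","twist"]}

```bash
mkdir -p pics; ls; python3 - <<'E'
from station import *
import cv2
o=get_obs(); print({k:o[k] for k in('t','eef_pos','tool_rot','gripper_width','contact_force')})
for c in('scene','top'):
    r=read_camera(c); cv2.imwrite(f'pics/{c}0.png',cv2.resize(r['pixels'][:,:,::-1],None,fx=1.5,fy=1.5)); print(c,r['fx'],r['R'],r['t'])
for n in ['rabbit_xl_mid','rabbit_l_mid','rabbit_m_mid','rabbit_s_mid','base_xl_top','base_l_top','base_m_top','base_s_top','carousel_mid','mailbox_mid']:
    for c in('scene','top'):
        print(n,c,[(d['centre'].round(3).tolist() if hasattr(d['centre'],'round') else [round(v,3) for v in d['centre']],round(d['p'],2)) for d in spot_point(n,c)])
E
```

```text
pics
{'t': 0.0, 'eef_pos': array([ 0.24440283, -0.62871022,  0.30293143]), 'tool_rot': array([-8.74221979e-04,  9.82864833e-01,  1.84325526e-01, -2.36271458e-04]), 'gripper_width': 0.9981127481756294, 'contact_force': array([ 0.19053164, -0.20374468, -0.34068518])}
scene 405.73960361597847 [[-0.47864338  0.87782986  0.01775523]
 [ 0.52753961  0.30369236 -0.79339329]
 [-0.70185645 -0.37038585 -0.60845037]] [ 0.22460322 -0.21294147  1.3459168 ]
top 392.1100963464532 [[-1.98729564e-02 -9.99801653e-01 -1.31143330e-03]
 [-9.97917630e-01  1.99159796e-02 -6.13494627e-02]
 [ 6.13634127e-02  8.95072130e-05 -9.98115486e-01]] [0.0064103  0.48806861 0.9641315 ]
rabbit_xl_mid scene [([0.635, -0.188, 0.052], 0.63)]
rabbit_xl_mid top [([0.634, -0.187, 0.053], 0.58), ([0.637, 0.009, 0.031], 0.45)]
rabbit_l_mid scene [([0.475, 0.186, 0.043], 0.62)]
rabbit_l_mid top [([0.475, 0.184, 0.046], 0.59)]
rabbit_m_mid scene [([0.48, -0.173, 0.034], 0.75), ([0.473, 0.184, 0.043], 0.65)]
rabbit_m_mid top [([0.474, -0.174, 0.034], 0.54)]
rabbit_s_mid scene [([0.634, 0.011, 0.028], 0.48)]
rabbit_s_mid top [([0.636, 0.013, 0.033], 0.42)]
base_xl_top scene [([0.61, 0.325, 0.046], 0.67), ([0.578, -0.366, 0.017], 0.65)]
base_xl_top top [([0.583, -0.37, 0.022], 0.71)]
base_l_top scene [([0.655, 0.189, 0.02], 0.55)]
base_l_top top [([0.65, 0.188, 0.019], 0.95)]
base_m_top scene [([0.321, 0.133, 0.021], 0.93), ([0.467, 0.017, 0.022], 0.86), ([0.36, 0.035, 0.018], 0.78), ([0.334, -0.071, 0.019], 0.6)]
base_m_top top [([0.36, 0.034, 0.018], 0.97), ([0.341, -0.071, 0.02], 0.85), ([0.323, 0.132, 0.018], 0.72), ([0.471, 0.013, 0.019], 0.71)]
base_s_top scene [([0.456, -0.354, 0.021], 0.59)]
base_s_top top [([0.456, -0.354, 0.024], 0.95)]
carousel_mid scene [([0.432, 0.354, 0.06], 0.68)]
carousel_mid top [([0.433, 0.36, 0.059], 0.94)]
mailbox_mid scene [([0.606, 0.322, 0.045], 0.79)]
mailbox_mid top [([0.611, 0.325, 0.05], 0.75)]
```

View pics/scene0.png

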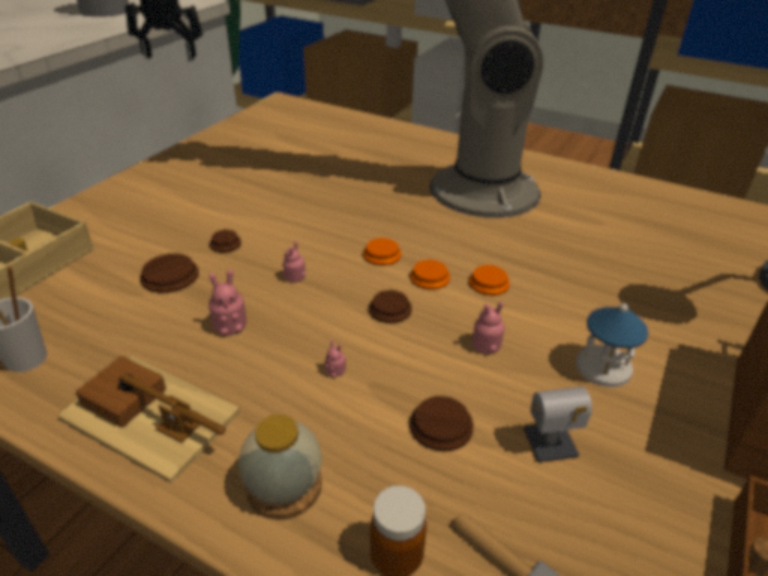

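View pics/top0.png

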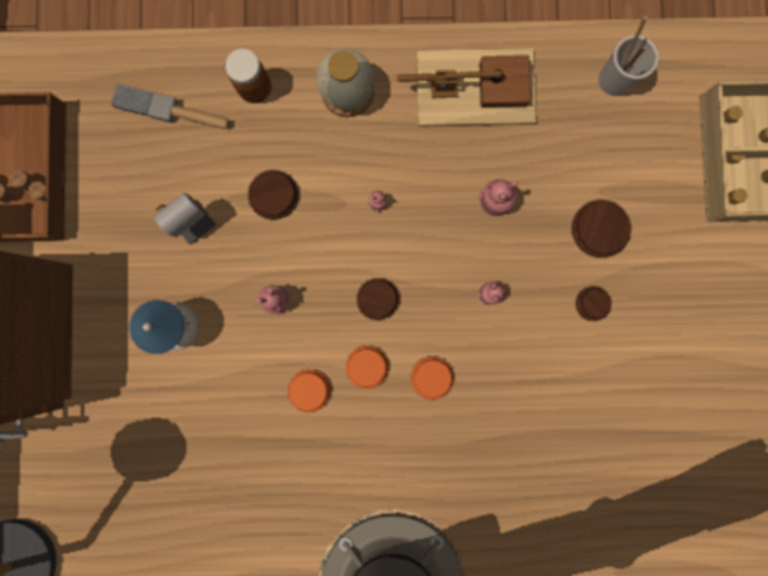

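The scene picture shows the rabbits at about (227,308) XL, (488,330) L, (293,264) M and (335,360) S, with dark bases at (170,272), (441,423), (390,306) and (225,240). The three orange discs are the look-alikes. Next I refine the positions with the cut-outs.

```bash
cat > h.py <<'E'
from station import *
import numpy as np, cv2
def ray(r,u,v,z):
    d=r['R'].T@np.array([(u-r['cx'])/r['fx'],(v-r['cy'])/r['fy'],1]); c=-r['R'].T@r['t']
    return c+d*(z-c[2])/d[2]
def yaw():
    from scipy.spatial.transform import Rotation as R
    q=get_obs()['tool_rot']; m=R.from_quat([q[1],q[2],q[3],q[0]]).as_matrix(); return m
def go(x,y,z,ang=0.):
    "needed tool shift in cm and twist, from measured pose"
    o=get_obs(); m=yaw(); d=m.T@(np.array([x,y,z])-o['eef_pos'])*100
    print('t',round(o['t'],2),'eef',o['eef_pos'].round(4),'shift cm',d.round(2),'twist',round(np.arctan2(m[1,0],m[0,0])-ang,3),'f',o['contact_force'].round(1),'w',round(o['gripper_width'],3))
E
python3 - <<'E'
from h import *
R={c:read_camera(c) for c in('scene','top')}
for n in ['base_xl_top','base_l_top','base_m_top','base_s_top']:
    for c in R:
        for d in cut_out(n,c):
            m=d['pixels'].astype(np.uint8)
            if m.sum()<20: continue
            cs=max(cv2.findContours(m,0,1)[0],key=cv2.contourArea)
            if len(cs)<5: continue
            r=R[c]; col=r['pixels'][m>0].mean(0).round()
            pts=np.array([ray(r,u,v,.012) for u,v in cs[:,0]])[:,:2].astype(np.float32)
            (x,y),rad=cv2.minEnclosingCircle(pts); e=pts.mean(0)
            print(n,c,round(d['p'],2),'circ',round(x,4),round(y,4),round(rad,4),'mean',cv2.moments(cs)['m10']and ray(r,cv2.moments(cs)['m10']/cv2.moments(cs)['m00'],cv2.moments(cs)['m01']/cv2.moments(cs)['m00'],.012)[:2].round(4),col)
for n,h in [('rabbit_xl_mid',.104),('rabbit_l_mid',.088),('rabbit_m_mid',.072),('rabbit_s_mid',.056)]:
    for c in R:
        print(n,c,[(np.round(d['centre'],4),round(d['p'],2)) for d in spot_point(n,c)])
go(.635,-.188,.2)
E
```

```text
base_xl_top scene 0.66 circ 0.5859 -0.3621 0.0602 mean [ 0.5892 -0.3605] [75. 43. 22.]
base_xl_top scene 0.64 circ 0.3801 0.3524 0.1033 mean [0.3916 0.3545] [81. 86. 86.]
base_xl_top top 0.64 circ 0.5803 -0.3657 0.0499 mean [ 0.581  -0.3654] [74. 44. 29.]
base_l_top scene 0.89 circ 0.6562 0.1885 0.0482 mean [0.6591 0.1897] [71. 40. 21.]
base_l_top top 0.84 circ 0.6505 0.186 0.0433 mean [0.6508 0.1857] [71. 43. 28.]
base_l_top top 0.54 circ 0.6385 -0.194 0.0339 mean [ 0.6378 -0.1933] [136.  86.  82.]
base_m_top scene 0.73 circ 0.3616 0.0337 0.0478 mean [0.3637 0.0368] [169.  79.   8.]
base_m_top scene 0.66 circ 0.4759 0.0164 0.0441 mean [0.4775 0.0175] [75. 44. 23.]
base_m_top scene 0.63 circ 0.3433 -0.0746 0.0456 mean [ 0.3453 -0.0711] [169.  76.   4.]
base_m_top scene 0.63 circ 0.3269 0.1303 0.0457 mean [0.3286 0.1326] [166.  77.   7.]
base_m_top top 0.9 circ 0.4713 0.0121 0.0357 mean [0.4711 0.0117] [73. 43. 29.]
base_m_top top 0.86 circ 0.3223 0.1285 0.036 mean [0.3221 0.1282] [179.  93.  49.]
base_m_top top 0.77 circ 0.3371 -0.0747 0.038 mean [ 0.3369 -0.0747] [179.  93.  49.]
ba
[... 239 characters left out ...]
7. 47. 31.]
rabbit_xl_mid scene [(array([ 0.6333, -0.187 ,  0.0495]), 0.92), (array([ 0.4774, -0.1756,  0.0372]), 0.64)]
rabbit_xl_mid top [(array([ 0.6287, -0.1913,  0.0526]), 0.77)]
rabbit_l_mid scene [(array([0.4742, 0.1831, 0.045 ]), 0.87)]
rabbit_l_mid top [(array([0.4754, 0.1862, 0.0452]), 0.73)]
rabbit_m_mid scene [(array([ 0.4764, -0.1731,  0.0332]), 0.59)]
rabbit_m_mid top [(array([ 0.4708, -0.1755,  0.0391]), 0.75)]
rabbit_s_mid scene [(array([0.6364, 0.0125, 0.0265]), 0.74), (array([ 0.581 , -0.3684,  0.0175]), 0.34)]
rabbit_s_mid top [(array([0.6355, 0.0126, 0.033 ]), 0.65)]
t 2.0 eef [ 0.2446 -0.6292  0.3039] shift cm [ 52.37 -26.97  10.39] twist 0.371 f [ 0.8  0.9 -0. ] w 1.001
```

```bash
python3 - <<'E'
from h import *
N={}
ap={'rabbit_xl_mid':(.634,-.188),'rabbit_l_mid':(.475,.185),'rabbit_m_mid':(.476,-.174),'rabbit_s_mid':(.635,.012),'base_xl_top':(.581,-.367),'base_l_top':(.651,.187),'base_m_top':(.47,.014),'base_s_top':(.456,-.35)}
for i in range(5):
  for c in('scene','top'):
    read_camera(c)
    for n in ap:
      for d in spot_point(n,c):
        p=np.array(d['centre'])
        if np.hypot(*(p[:2]-ap[n]))<.02: N.setdefault((n,c),[]).append(p)
for n in ap:
    a=[np.array(N[n,c]) for c in('scene','top')]
    print(n,[x.mean(0).round(4) for x in a],[x.std(0).round(4) for x in a],np.concatenate(a).mean(0).round(4))
print(get_obs()['t'])
E
```

```text
rabbit_xl_mid [array([ 0.6343, -0.1866,  0.0511]), array([ 0.6314, -0.1896,  0.055 ])] [array([0.0012, 0.0012, 0.0009]), array([0.0004, 0.0014, 0.001 ])] [ 0.633  -0.1879  0.0528]
rabbit_l_mid [array([0.4755, 0.1841, 0.0413]), array([0.4762, 0.1853, 0.0447])] [array([0.0007, 0.001 , 0.001 ]), array([0.0018, 0.0009, 0.0019])] [0.4759 0.1847 0.043 ]
rabbit_m_mid [array([ 0.478 , -0.1739,  0.0338]), array([ 0.4744, -0.174 ,  0.0371])] [array([0.001 , 0.0014, 0.0015]), array([0.0019, 0.001 , 0.0011])] [ 0.4762 -0.174   0.0354]
rabbit_s_mid [array([0.6335, 0.01  , 0.028 ]), array([0.6341, 0.0113, 0.0325])] [array([0.0004, 0.0014, 0.0015]), array([0.0016, 0.0012, 0.0028])] [0.6338 0.0106 0.0303]
base_xl_top [array([ 0.5792, -0.3651,  0.0177]), array([ 0.5841, -0.3673,  0.0184])] [array([0.0014, 0.0015, 0.0012]), array([0.0017, 0.0005, 0.0008])] [ 0.5814 -0.3661  0.018 ]
base_l_top [array([0.6529, 0.1889, 0.0213]), array([0.6499, 0.1874, 0.0207])] [array([0.0011, 0.0016, 0.0016]), array([0.0014, 0.0009, 0.0012])] [0.6514 0.1882 0.021 ]
base_m_top [array([0.47  , 0.017 , 0.0226]), array([0.4708, 0.0142, 0.0189])] [array([0.0009, 0.0013, 0.0004]), array([0.0017, 0.0013, 0.0014])] [0.4705 0.0154 0.0205]
base_s_top [array([ 0.4561, -0.3506,  0.0194]), array([ 0.4561, -0.3512,  0.0227])] [array([0.0012, 0.0004, 0.002 ]), array([0.0011, 0.001 , 0.0009])] [ 0.4561 -0.3509  0.021 ]
6.5
```

Request:
move_arm:
  gripper: [1, 1, 1, 1, 1]
  xyz:
    - [4, -2, 0]
    - [8, -4, 0]
    - [12, -6, 0]
    - [16, -8, 0]
    - [18, -10, 0]
  twist: [0.08, 0.16, 0.24, 0.32, 0.37]

```text
t: 6.92
eef_pos: [0.3786, -0.4691, 0.304]
tool_rot: [0.0, 1.0, -0.001, 0.001]
contact_force: [0.6, -0.1, -1.0]
gripper_width: 0.999
```

Request:
move_arm:
  gripper: [1, 1, 1, 1, 1]
  xyz:
    - [2.6, -2.8, 0]
    - [5.2, -5.6, 0]
    - [7.8, -8.4, 0]
    - [10.4, -11.2, 0]
    - [13, -14, 0]
  twist: [0, 0, 0, 0, 0]

```text
t: 7.33
eef_pos: [0.5071, -0.3291, 0.3043]
tool_rot: [0.0, 1.0, 0.0, 0.0]
contact_force: [0.0, -0.2, -0.4]
gripper_width: 0.998
```

Request:
move_arm:
  gripper: [1, 1, 1, 1, 1]
  xyz:
    - [2.6, -2.8, 0]
    - [5.2, -5.6, 0]
    - [7.8, -8.4, 0]
    - [10.4, -11.2, 0]
    - [12.6, -14.2, 0]
  twist: [0, 0, 0, 0, 0]

```text
t: 7.75
eef_pos: [0.6334, -0.1872, 0.304]
tool_rot: [0.0, 1.0, 0.0, 0.0]
contact_force: [0.3, -0.2, 0.0]
gripper_width: 1.002
```

```bash
python3 - <<'E'
from h import *
read_camera('top');read_camera('top');go(.633,-.188,.107)
E
```

```text
t 7.85 eef [ 0.6358 -0.1798  0.3037] shift cm [-0.34  0.91 19.66] twist 0.012 f [ 0.5 -0.1 -0.7] w 0.999
```

```bash
python3 - <<'E'
from h import *
for i in range(6):
  read_camera('top');go(.633,-.188,.107)
E
```

```text
t 7.9 eef [ 0.634  -0.1838  0.3036] shift cm [-0.11  0.46 19.66] twist 0.008 f [-0.2 -0.8  0.1] w 1.002
t 7.95 eef [ 0.6325 -0.1869  0.3036] shift cm [ 0.05  0.12 19.66] twist 0.004 f [-0.4 -0.8 -0.6] w 1.001
t 8.0 eef [ 0.6317 -0.1888  0.3037] shift cm [ 0.14 -0.09 19.67] twist 0.001 f [-0.  -1.1 -1.1] w 1.001
t 8.05 eef [ 0.6312 -0.1899  0.3038] shift cm [ 0.19 -0.21 19.68] twist -0.001 f [-0.2 -1.  -0.9] w 0.999
t 8.1 eef [ 0.6311 -0.1904  0.3039] shift cm [ 0.21 -0.26 19.69] twist -0.002 f [-0.1  0.5  0.2] w 1.003
t 8.15 eef [ 0.6311 -0.1904  0.304 ] shift cm [ 0.2  -0.26 19.7 ] twist -0.002 f [-0.3 -0.5 -0.1] w 0.997
```

Request:
move_arm:
  gripper: [1, 1, 1, 1, 1]
  xyz:
    - [0, 0, 2]
    - [0, 0, 4.5]
    - [0, 0, 7]
    - [0, 0, 8.5]
    - [0, 0, 9]
  twist: [0, 0, 0, 0, 0]

```text
t: 8.57
eef_pos: [0.6298, -0.1896, 0.211]
tool_rot: [-0.0, 1.0, -0.001, -0.002]
contact_force: [-0.6, 0.0, -0.6]
gripper_width: 0.998
```

```bash
python3 - <<'E'
from h import *
for i in range(6): r=read_camera('top')
cv2.imwrite('pics/a_top.png',r['pixels'][:,:,::-1]); r=read_camera('scene')
cv2.imwrite('pics/a_sc.png',cv2.resize(r['pixels'][100:300,50:300,::-1],None,fx=3,fy=3));go(.633,-.188,.107)
E
```

```text
t 8.92 eef [ 0.6326 -0.1889  0.2155] shift cm [ 0.02 -0.09 10.85] twist 0.0 f [ 0.3 -0.1  1.3] w 1.0
```

View pics/a_sc.png

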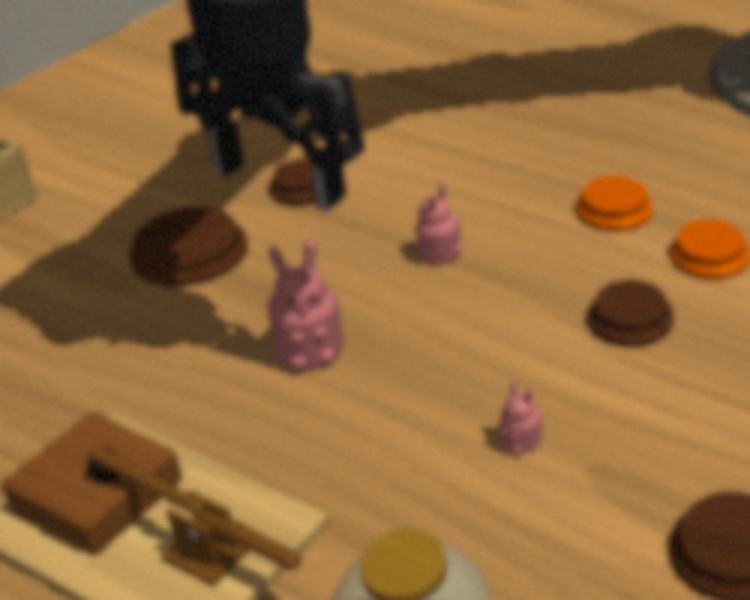

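The scene shows the open gripper right above the XL rabbit, and the projected rabbit centre falls on its picture at column 304. I descend over it.

Request:
move_arm:
  gripper: [1, 1, 1, 1, 1]
  xyz:
    - [0, 0, 2]
    - [0, 0, 4]
    - [0, 0, 6]
    - [0, 0, 7.5]
    - [0, 0, 8]
  twist: [0, 0, 0, 0, 0]

```text
t: 9.33
eef_pos: [0.6311, -0.1882, 0.1322]
tool_rot: [-0.0, 1.0, 0.0, -0.001]
contact_force: [-0.9, -0.1, 0.3]
gripper_width: 0.999
```

Request:
move_arm:
  gripper: [1, 1, 1, 1, 1]
  xyz:
    - [0, 0, 0.8]
    - [0, 0, 1.6]
    - [0, 0, 2.4]
    - [0, 0, 2.7]
    - [0, 0, 2.7]
  twist: [0, 0, 0, 0, 0]

```text
t: 9.75
eef_pos: [0.6316, -0.1884, 0.1063]
tool_rot: [-0.0, 1.0, 0.0, -0.0]
contact_force: [0.0, 0.5, -0.1]
gripper_width: 1.002
```

```bash
python3 - <<'E'
from h import *
for i in range(5): r=read_camera('top')
cv2.imwrite('pics/b_top.png',cv2.resize(r['pixels'][80:230,260:460,::-1],None,fx=4,fy=4)); r=read_camera('scene')
cv2.imwrite('pics/b_sc.png',cv2.resize(r['pixels'][130:280,80:280,::-1],None,fx=4,fy=4));go(.633,-.188,.107)
E
```

```text
t 10.05 eef [ 0.6322 -0.1886  0.1074] shift cm [ 0.08 -0.06  0.04] twist 0.001 f [ 0.3 -0.5 -0.6] w 1.005
```

View pics/b_sc.png

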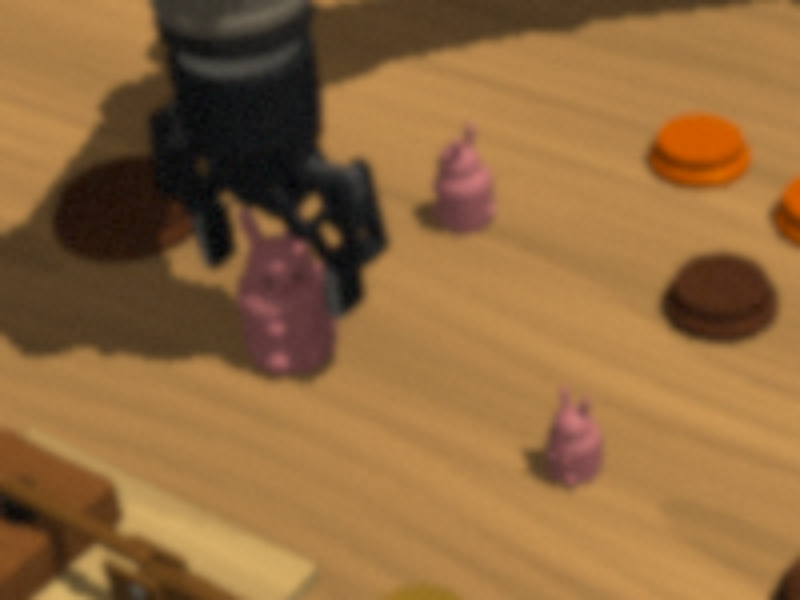

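The picture shows the fingers on either side of the XL rabbit, with the tips at about mid-height. I close the gripper.

Request:
move_arm:
  gripper: [0.7, 0.6, 0.5, 0.5, 0.5]
  xyz:
    - [0, 0, 0]
    - [0, 0, 0]
    - [0, 0, 0]
    - [0, 0, 0]
    - [0, 0, 0]
  twist: [0, 0, 0, 0, 0]
  squeeze: 30

```text
t: 10.47
eef_pos: [0.632, -0.1885, 0.1074]
tool_rot: [0.0, 1.0, 0.0, 0.0]
contact_force: [-1.6, -0.2, 5.0]
gripper_width: 0.61
```

Request:
move_arm:
  gripper: [0.4, 0.4, 0.4, 0.4, 0.4]
  xyz:
    - [0, 0, 0]
    - [0, 0, 0]
    - [0, 0, 0]
    - [0, 0, 0]
    - [0, 0, 0]
  twist: [0, 0, 0, 0, 0]

```text
t: 10.88
eef_pos: [0.632, -0.1885, 0.1074]
tool_rot: [0.0, 1.0, 0.0, 0.0]
contact_force: [-2.6, 0.0, 6.2]
gripper_width: 0.611
```

```bash
python3 - <<'E'
from h import *
r=read_camera('scene')
cv2.imwrite('pics/c_sc.png',cv2.resize(r['pixels'][130:280,80:280,::-1],None,fx=4,fy=4));go(.633,-.188,.107)
E
```

```text
t 10.93 eef [ 0.6321 -0.1885  0.1075] shift cm [ 0.09 -0.05  0.05] twist 0.001 f [-1.8  1.   6. ] w 0.608
```

View pics/c_sc.png

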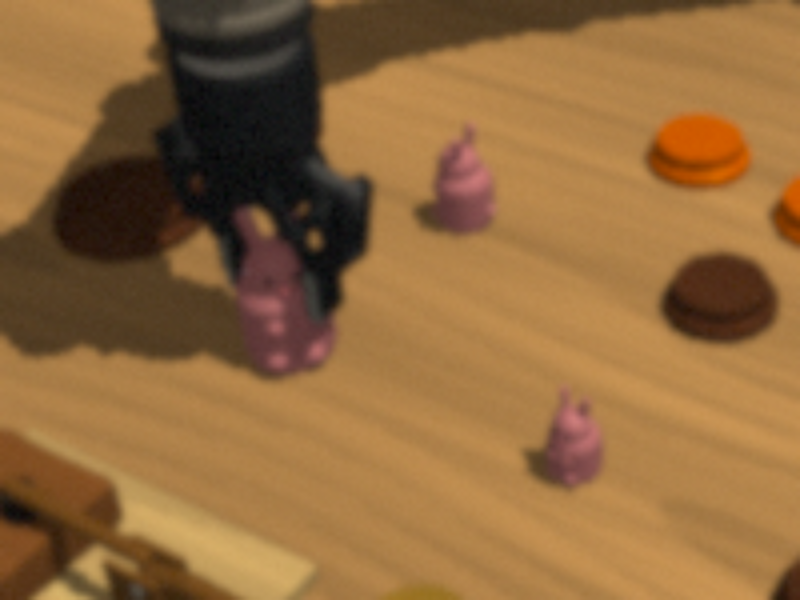

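Request:
move_arm:
  gripper: [0.4, 0.4, 0.4, 0.4, 0.4]
  xyz:
    - [0, 0, -0.5]
    - [0, 0, -1]
    - [0, 0, -2]
    - [0, 0, -2.5]
    - [0, 0, -2.5]
  twist: [0, 0, 0, 0, 0]
  squeeze: 40

```text
t: 11.35
eef_pos: [0.6329, -0.1888, 0.1337]
tool_rot: [0.0, 1.0, 0.0, 0.001]
contact_force: [0.2, -0.1, -1.0]
gripper_width: 0.609
```

```bash
python3 - <<'E'
from h import *
for i in range(5):r=read_camera('scene')
cv2.imwrite('pics/d_sc.png',cv2.resize(r['pixels'][130:280,80:280,::-1],None,fx=4,fy=4));go(.633,-.188,.107)
print(spot_point('rabbit_xl_mid','scene')[:1])
E
```

```text
t 11.6 eef [ 0.6316 -0.1884  0.1315] shift cm [ 0.14 -0.04  2.45] twist 0.001 f [-0.2 -1.1 -1.6] w 0.604
[{'centre': [0.6334, -0.1897, 0.0738], 'p': 0.92}]
```

View pics/d_sc.png

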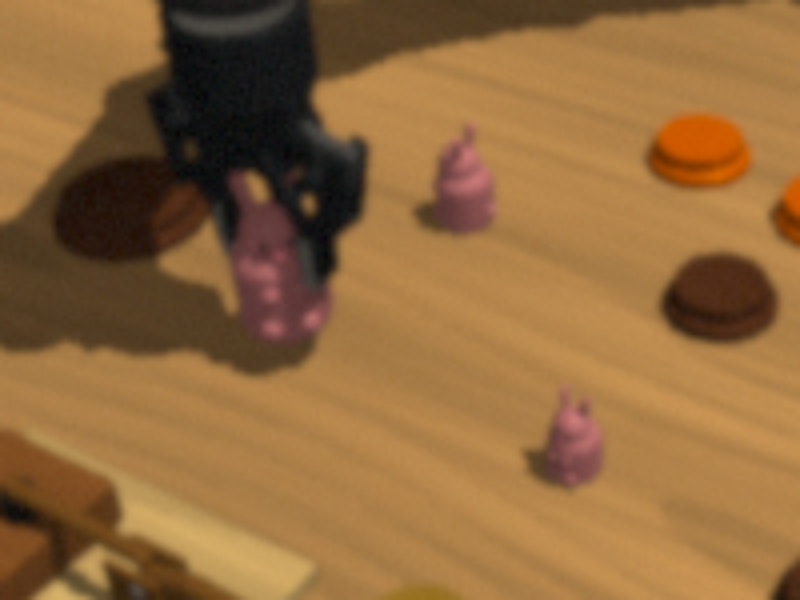

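The rabbit is held, hangs upright and was lifted about 24 mm. Now I carry it to the XL base.

Request:
move_arm:
  gripper: [0.4, 0.4, 0.4, 0.4, 0.4]
  xyz:
    - [0, 0, -1.5]
    - [-0.5, 1, -3]
    - [-1, 3, -4.5]
    - [-2, 6, -5]
    - [-3, 9, -5]
  twist: [0, 0, 0, 0, 0]

```text
t: 12.07
eef_pos: [0.6029, -0.2798, 0.1849]
tool_rot: [0.001, 1.0, 0.001, 0.002]
contact_force: [0.4, -1.5, -2.7]
gripper_width: 0.607
```

Request:
move_arm:
  gripper: [0.4, 0.4, 0.4, 0.4, 0.4]
  xyz:
    - [-0.9, 3, 0]
    - [-1.6, 6, 0]
    - [-2, 7.8, 0]
    - [-2.1, 8.6, 0]
    - [-2.1, 8.8, 0]
  twist: [0, 0, 0, 0, 0]

```text
t: 12.48
eef_pos: [0.5797, -0.3696, 0.1824]
tool_rot: [0.001, 1.0, -0.002, 0.0]
contact_force: [0.8, 0.0, -1.8]
gripper_width: 0.607
```

```bash
python3 - <<'E'
from h import *
for i in range(10):r=read_camera('scene')
go(.5815,-.366,.128)
print(spot_point('rabbit_xl_mid','scene')[:1])
cv2.imwrite('pics/e_sc.png',cv2.resize(r['pixels'][80:230,50:250,::-1],None,fx=4,fy=4));
r=read_camera('top')
print(spot_point('rabbit_xl_mid','top')[:1])
E
```

```text
t 12.98 eef [ 0.5814 -0.3658  0.182 ] shift cm [0.01 0.02 5.4 ] twist 0.002 f [-0.5 -0.6 -1.2] w 0.603
[{'centre': [0.585, -0.3635, 0.1268], 'p': 0.9}]
[{'centre': [0.5782, -0.3642, 0.1281], 'p': 0.49}]
```

View pics/e_sc.png

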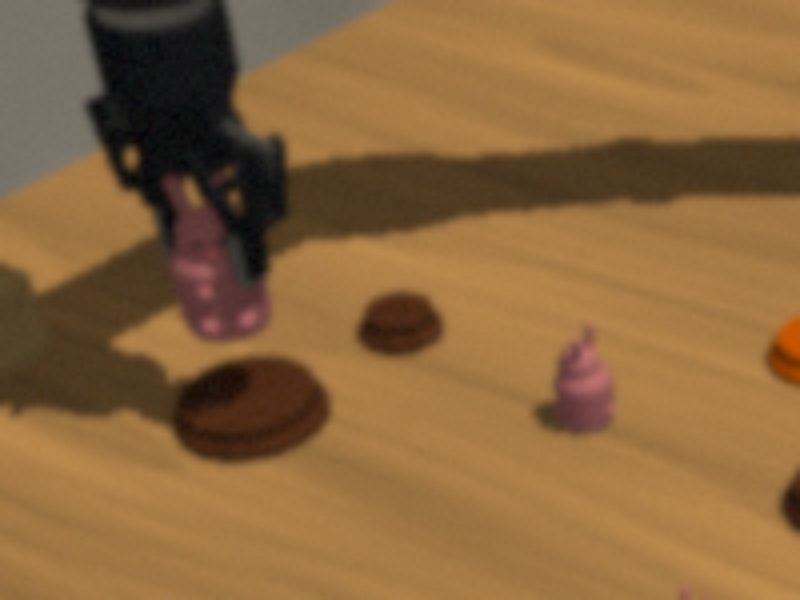

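Request:
move_arm:
  gripper: [0.4, 0.4, 0.4, 0.4, 0.4]
  xyz:
    - [0, 0, 1.2]
    - [0, 0, 2.6]
    - [0, 0, 3.8]
    - [0, 0, 4.3]
    - [0, 0, 4.4]
  twist: [0, 0, 0, 0, 0]

```text
t: 13.55
eef_pos: [0.5798, -0.3659, 0.1351]
tool_rot: [-0.001, 1.0, 0.0, -0.002]
contact_force: [-0.1, -0.3, -1.2]
gripper_width: 0.608
```

Request:
move_arm:
  gripper: [0.4, 0.4, 0.4, 0.4, 0.4]
  xyz:
    - [0, 0, 0.2]
    - [0, 0, 0.5]
    - [0, 0, 0.8]
    - [0, 0, 1]
    - [0, 0, 1]
  twist: [0, 0, 0, 0, 0]

```text
t: 13.97
eef_pos: [0.5811, -0.3666, 0.1278]
tool_rot: [0.0, 1.0, 0.0, 0.0]
contact_force: [0.0, 0.2, -1.6]
gripper_width: 0.606
```

```bash
python3 - <<'E'
from h import *
for i in range(5):r=read_camera('scene')
go(.5815,-.366,.1275)
print(spot_point('rabbit_xl_mid','scene')[:1])
cv2.imwrite('pics/f_sc.png',cv2.resize(r['pixels'][80:230,50:250,::-1],None,fx=4,fy=4));
E
```

```text
t 14.22 eef [ 0.5811 -0.3666  0.1282] shift cm [ 0.04 -0.06  0.07] twist 0.001 f [ 0.5  0.4 -1.4] w 0.604
[{'centre': [0.5851, -0.3665, 0.0733], 'p': 0.89}]
```

View pics/f_sc.png

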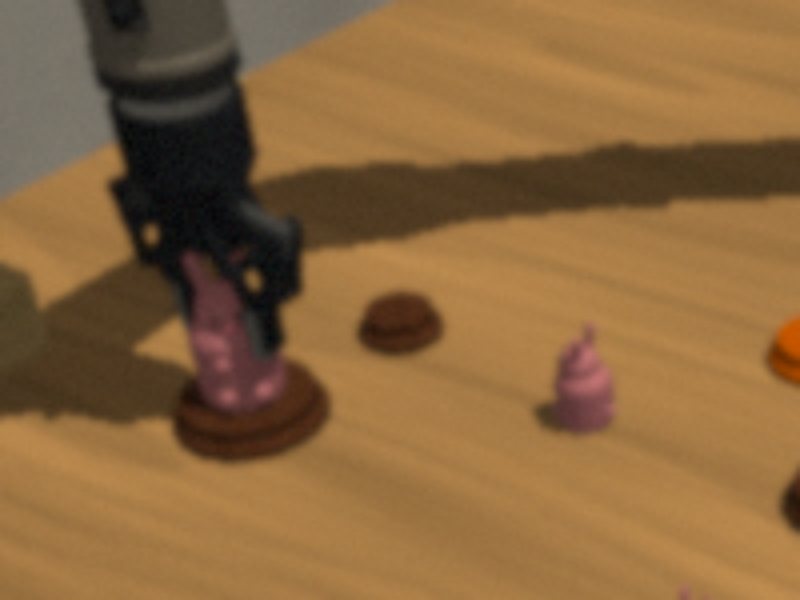

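The rabbit hovers just above the base and looks slightly left of centre, so I check with projected outlines.

```bash
cat >> h.py <<'E'
def proj(r,p):
    c=r['R']@np.asarray(p)+r['t']; return np.array([r['fx']*c[0]/c[2]+r['cx'],r['fy']*c[1]/c[2]+r['cy']])
def overlay(r,circs,c0,half,k,fn):
    u,v=map(int,proj(r,c0)); a=max(u-half,0);b=max(v-half,0)
    im=cv2.resize(np.ascontiguousarray(r['pixels'][b:b+2*half,a:a+2*half,::-1]),None,fx=k,fy=k,interpolation=cv2.INTER_CUBIC)
    for (x,y,z,R),col in circs:
        t=np.linspace(0,2*np.pi,60)
        P=np.array([(proj(r,(x+R*np.cos(s),y+R*np.sin(s),z))-[a,b]+.5)*k for s in t]).astype(np.int32)
        cv2.polylines(im,[P],True,col,1)
    cv2.imwrite(fn,im); return im
E
python3 - <<'E'
from h import *
ims=[]
for c in('scene','top'):
    r=read_camera(c); x,y=.5815,-.366
    ims.append(overlay(r,[((x,y,.02,.044),(0,255,0)),((x,y,0.,.05),(255,255,0)),((.581,-.3665,.035,.027),(255,255,255))],(x,y,.05),35,5,'pics/tmp.png'))
cv2.imwrite('pics/g.png',np.hstack(ims))
E
```

```text
(no output)
```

View pics/g.png

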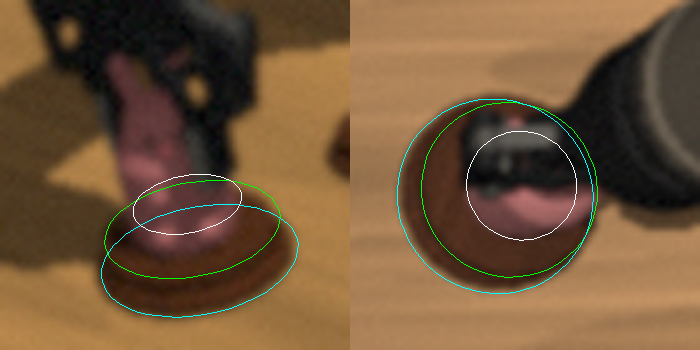

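```bash
python3 - <<'E'
from h import *
ims=[]
for c in('scene','top'):
    r=read_camera(c); x,y=.5815,-.366
    ims.append(overlay(r,[((x,y,0.,.05),(255,255,0))]+[((.581,-.3665,z,.027),(255,255,255)) for z in(.032,.07)],(x,y,.05),35,5,'pics/tmp.png'))
cv2.imwrite('pics/g2.png',np.hstack(ims))
E
```

```text
(no output)
```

View pics/g2.png

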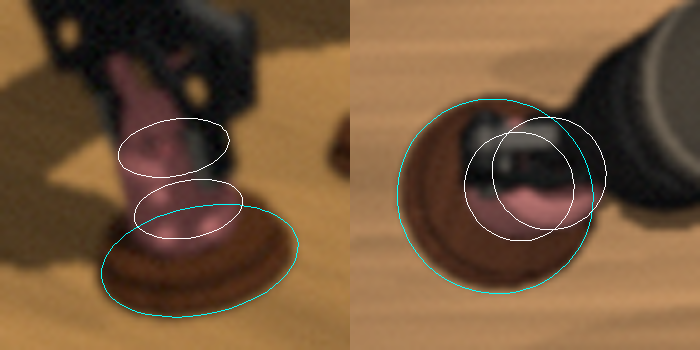

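The outlines agree with the arm's pose to about 2–3 mm, so I set the rabbit down and release it.

Request:
move_arm:
  gripper: [0.4, 0.4, 0.4, 0.4, 0.4]
  xyz:
    - [0, 0, 0.05]
    - [0, 0, 0.1]
    - [0, 0, 0.1]
    - [0, 0, 0.1]
    - [0, 0, 0.1]
  twist: [0, 0, 0, 0, 0]

```text
t: 14.88
eef_pos: [0.5812, -0.3666, 0.1276]
tool_rot: [0.0, 1.0, 0.0, 0.0]
contact_force: [-2.4, 2.7, 7.0]
gripper_width: 0.607
```

```bash
python3 - <<'E'
from h import *
for i in range(3):r=read_camera('scene')
go(.5815,-.366,.1275)
E
```

```text
t 15.03 eef [ 0.5812 -0.3666  0.1276] shift cm [ 0.03 -0.06  0.01] twist 0.001 f [-2.5  0.8  5.5] w 0.609
```

Contact (about 6 N up), so I release slowly.

Request:
move_arm:
  gripper: [0.65, 0.72, 0.8, 0.9, 1]
  xyz:
    - [0, 0, 0]
    - [0, 0, 0]
    - [0, 0, 0]
    - [0, 0, 0]
    - [0, 0, 0]
  twist: [0, 0, 0, 0, 0]

```text
t: 15.45
eef_pos: [0.5811, -0.3665, 0.1267]
tool_rot: [-0.0, 1.0, 0.0, -0.0]
contact_force: [-0.1, -0.0, 0.1]
gripper_width: 0.995
```

Request:
move_arm:
  gripper: [1, 1, 1, 1, 1]
  xyz:
    - [0, 0, 0]
    - [0, 0, 0]
    - [0, 0, -1]
    - [0, 0, -2.5]
    - [0, 0, -5]
  twist: [0, 0, 0, 0, 0]

```text
t: 15.87
eef_pos: [0.5799, -0.3659, 0.1757]
tool_rot: [-0.001, 1.0, 0.0, -0.002]
contact_force: [-0.4, -0.6, -0.4]
gripper_width: 0.999
```

Request:
move_arm:
  gripper: [1, 1, 1, 1, 1]
  xyz:
    - [0, 0, -3]
    - [0, 0, -6]
    - [0, 0, -9]
    - [0, 0, -11]
    - [0, 0, -12]
  twist: [0, 0, 0, 0, 0]

```text
t: 16.28
eef_pos: [0.5821, -0.3672, 0.3017]
tool_rot: [0.001, 1.0, 0.0, 0.003]
contact_force: [-0.8, 0.4, 0.2]
gripper_width: 1.004
```

```bash
python3 - <<'E'
from h import *
ims=[]
for c in('scene','top'):
    r=read_camera(c); x,y=.5815,-.366
    ims.append(overlay(r,[((x,y,0.,.05),(255,255,0))]+[((.581,-.3665,z,.027),(255,255,255)) for z in(.032,.07)],(x,y,.05),35,5,'pics/tmp.png'))
    print(spot_point('rabbit_xl_mid',c)[:1])
cv2.imwrite('pics/i.png',np.hstack(ims)); go(.476,.185,.3)
E
```

```text
[{'centre': [0.5828, -0.3665, 0.0717], 'p': 0.66}]
[{'centre': [0.5797, -0.3681, 0.077], 'p': 0.97}]
t 16.48 eef [ 0.5805 -0.3662  0.2958] shift cm [-10.41 -55.13  -0.37] twist 0.001 f [-0.2  0.1 -0.6] w 1.0
```

View pics/i.png

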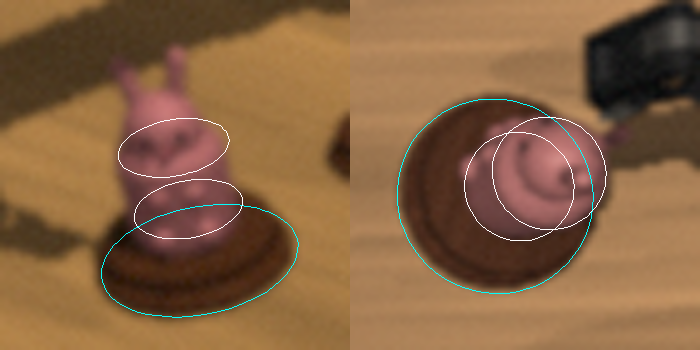

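The XL rabbit stands upright and centred on its base to about 1–2 mm. Next is L.

Request:
move_arm:
  gripper: [1, 1, 1, 1, 1]
  xyz:
    - [-0.6, -3, 0]
    - [-1.3, -7, 0]
    - [-2, -11, 0]
    - [-2.8, -15, 0]
    - [-3.6, -19, 0]
  twist: [0, 0, 0, 0, 0]

```text
t: 16.9
eef_pos: [0.5433, -0.1746, 0.2946]
tool_rot: [-0.001, 1.0, 0.0, -0.002]
contact_force: [0.1, 0.6, 0.2]
gripper_width: 0.997
```

Request:
move_arm:
  gripper: [1, 1, 1, 1, 1]
  xyz:
    - [-0.7, -4, 0]
    - [-1.4, -8, 0]
    - [-2.2, -12, 0]
    - [-3, -16, 0]
    - [-3.7, -20, 0]
  twist: [0, 0, 0, 0, 0]

```text
t: 17.32
eef_pos: [0.5059, 0.025, 0.295]
tool_rot: [0.0, 1.0, 0.0, -0.002]
contact_force: [-0.6, -1.3, 0.0]
gripper_width: 0.998
```

Request:
move_arm:
  gripper: [1, 1, 1, 1, 1]
  xyz:
    - [-0.7, -4, 0]
    - [-1.4, -8, 0]
    - [-2.2, -12, 0]
    - [-3, -15, 0]
    - [-3.2, -16.1, 0]
  twist: [0, 0, 0, 0, 0]

```text
t: 17.73
eef_pos: [0.4727, 0.1895, 0.2953]
tool_rot: [-0.001, 1.0, 0.004, -0.002]
contact_force: [-0.4, 0.0, -0.5]
gripper_width: 0.996
```

```bash
python3 - <<'E'
from h import *
for i in range(10):r=read_camera('scene')
go(.476,.185,.092)
E
```

```text
t 18.23 eef [0.476  0.1832 0.2968] shift cm [ 0.   -0.19 20.48] twist -0.001 f [-0.4  0.4  0.4] w 1.003
```

Request:
move_arm:
  gripper: [1, 1, 1, 1, 1]
  xyz:
    - [0, -0.1, 2.5]
    - [0, -0.1, 6]
    - [0, -0.1, 9.5]
    - [0, -0.1, 12.5]
    - [0, -0.1, 14]
  twist: [0, 0, 0, 0, 0]

```text
t: 18.65
eef_pos: [0.4742, 0.1839, 0.1536]
tool_rot: [0.001, 1.0, -0.0, -0.002]
contact_force: [-0.3, -0.4, -0.4]
gripper_width: 1.0
```

Request:
move_arm:
  gripper: [1, 1, 1, 1, 1]
  xyz:
    - [0, 0, 1.5]
    - [0, 0, 3]
    - [0, 0, 4.5]
    - [0, 0, 5.7]
    - [0, 0, 6.4]
  twist: [0, 0, 0, 0, 0]

```text
t: 19.07
eef_pos: [0.4754, 0.1848, 0.0916]
tool_rot: [0.0, 1.0, 0.0, -0.001]
contact_force: [0.2, 0.1, -0.9]
gripper_width: 1.001
```

```bash
python3 - <<'E'
from h import *
for i in range(8):r=read_camera('scene')
go(.476,.185,.092)
cv2.imwrite('pics/k_sc.png',cv2.resize(r['pixels'][140:290,240:440,::-1],None,fx=4,fy=4))
E
```

```text
t 19.47 eef [0.4761 0.1855 0.0936] shift cm [-0.01  0.05  0.16] twist 0.001 f [-0.2  0.1 -0.1] w 1.0
```

View pics/k_sc.png

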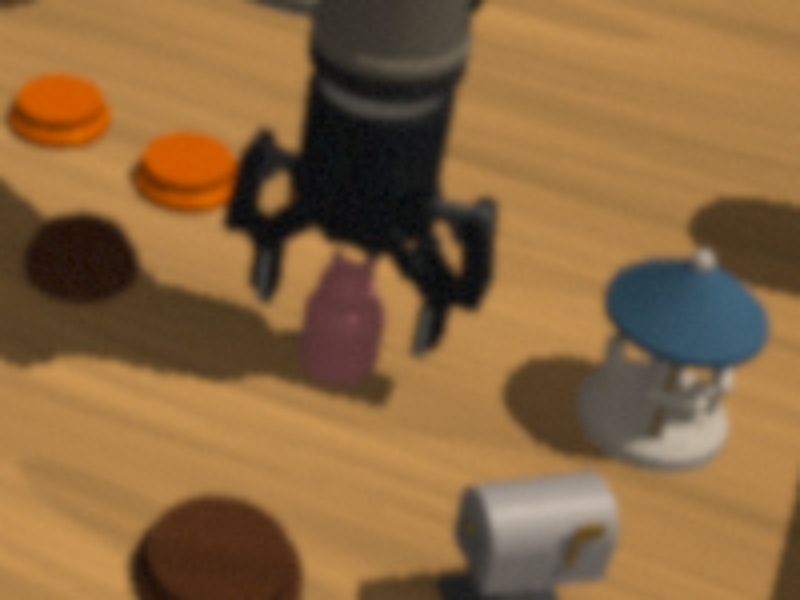

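The rabbit is centred between the fingers, and they are clear of the carousel and mailbox. I lower 1.5 mm and close.

Request:
move_arm:
  gripper: [1, 0.8, 0.65, 0.55, 0.5]
  xyz:
    - [0, 0, 0.15]
    - [0, 0, 0.15]
    - [0, 0, 0.15]
    - [0, 0, 0.15]
    - [0, 0, 0.15]
  twist: [0, 0, 0, 0, 0]
  squeeze: 30

```text
t: 19.88
eef_pos: [0.4757, 0.1854, 0.0917]
tool_rot: [0.0, 1.0, 0.0, 0.0]
contact_force: [-1.2, -0.1, 2.5]
gripper_width: 0.529
```

Request:
move_arm:
  gripper: [0.35, 0.35, 0.35, 0.35, 0.35]
  xyz:
    - [0, 0, 0]
    - [0, 0, 0]
    - [0, 0, 0]
    - [0, 0, 0]
    - [0, 0, 0]
  twist: [0, 0, 0, 0, 0]

```text
t: 20.3
eef_pos: [0.4757, 0.1854, 0.0917]
tool_rot: [0.0, 1.0, 0.0, 0.0]
contact_force: [-1.0, -0.8, 5.2]
gripper_width: 0.526
```

Request:
move_arm:
  gripper: [0.35, 0.35, 0.35, 0.35, 0.35]
  xyz:
    - [0, 0, -0.5]
    - [0, 0, -1.5]
    - [0, 0, -3]
    - [0, 0, -5]
    - [0, 0, -6]
  twist: [0, 0, 0, 0, 0]

```text
t: 20.72
eef_pos: [0.4763, 0.1857, 0.1536]
tool_rot: [-0.001, 1.0, 0.0, 0.001]
contact_force: [-0.2, 0.2, -1.3]
gripper_width: 0.523
```

```bash
python3 - <<'E'
from h import *
for i in range(8):r=read_camera('scene')
go(.6515,.188,.172)
print(spot_point('rabbit_l_mid','scene')[:1])
cv2.imwrite('pics/l_sc.png',cv2.resize(r['pixels'][140:290,240:440,::-1],None,fx=4,fy=4))
E
```

```text
t 21.12 eef [0.4751 0.1851 0.1505] shift cm [17.64 -0.27 -2.18] twist 0.001 f [-0.3 -0.9 -1.5] w 0.524
[{'centre': [0.476, 0.1836, 0.1012], 'p': 0.77}]
```

View pics/l_sc.png

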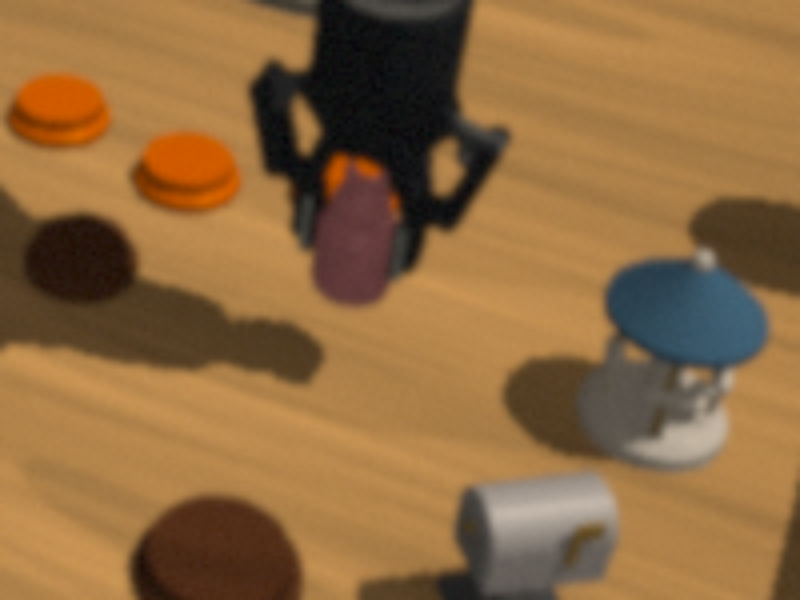

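Request:
move_arm:
  gripper: [0.35, 0.35, 0.35, 0.35, 0.35]
  xyz:
    - [1.5, 0, -0.5]
    - [4, 0, -1]
    - [7, -0.1, -1]
    - [10, -0.2, -1]
    - [12.5, -0.3, -1]
  twist: [0, 0, 0, 0, 0]

```text
t: 21.58
eef_pos: [0.6024, 0.1881, 0.1609]
tool_rot: [0.0, 1.0, 0.0, 0.0]
contact_force: [1.0, 0.3, -1.9]
gripper_width: 0.529
```

Request:
move_arm:
  gripper: [0.35, 0.35, 0.35, 0.35, 0.35]
  xyz:
    - [2.2, 0, 0]
    - [3.8, 0, 0]
    - [4.7, 0, 0]
    - [5, 0, 0]
    - [5, 0, 0]
  twist: [0, 0, 0, 0, 0]

```text
t: 22.0
eef_pos: [0.6504, 0.1885, 0.1607]
tool_rot: [0.0, 1.0, 0.0, -0.001]
contact_force: [-1.0, 0.6, -1.4]
gripper_width: 0.523
```

```bash
python3 - <<'E'
from h import *
for i in range(10):r=read_camera('scene')
go(.6515,.188,.112)
print(spot_point('rabbit_l_mid','scene')[:1])
E
```

```text
t 22.5 eef [0.6505 0.1885 0.1616] shift cm [0.1  0.05 4.96] twist 0.001 f [ 0.4 -0.6 -1.6] w 0.525
[{'centre': [0.6514, 0.1861, 0.1157], 'p': 0.64}]
```

Request:
move_arm:
  gripper: [0.35, 0.35, 0.35, 0.35, 0.35]
  xyz:
    - [0.1, 0, 1]
    - [0.1, 0, 2.2]
    - [0.1, 0, 3.3]
    - [0.1, 0, 3.9]
    - [0.1, 0, 4]
  twist: [0, 0, 0, 0, 0]

```text
t: 22.97
eef_pos: [0.6503, 0.188, 0.1186]
tool_rot: [0.001, 1.0, 0.0, -0.002]
contact_force: [0.8, 0.7, -1.6]
gripper_width: 0.525
```

Request:
move_arm:
  gripper: [0.35, 0.35, 0.35, 0.35, 0.35]
  xyz:
    - [0, 0, 0.2]
    - [0, 0, 0.4]
    - [0, 0, 0.6]
    - [0, 0, 0.8]
    - [0, 0, 0.8]
  twist: [0, 0, 0, 0, 0]

```text
t: 23.38
eef_pos: [0.6516, 0.1885, 0.1133]
tool_rot: [0.0, 1.0, 0.0, -0.0]
contact_force: [0.5, -0.3, -1.2]
gripper_width: 0.523
```

```bash
python3 - <<'E'
from h import *
for i in range(5):read_camera('scene')
go(.6515,.188,.1117)
ims=[]
for c in('scene','top'):
    r=read_camera(c); x,y=.6515,.188
    ims.append(overlay(r,[((x,y,0.,.043),(255,255,0))]+[((.6515,.188,z,.023),(255,255,255)) for z in(.03,.06)],(x,y,.05),35,5,'pics/tmp.png'))
    print(spot_point('rabbit_l_mid',c)[:1])
cv2.imwrite('pics/m.png',np.hstack(ims))
E
```

```text
t 23.63 eef [0.6518 0.1885 0.1137] shift cm [-0.03  0.05  0.2 ] twist 0.001 f [-0.1  1.4 -1.9] w 0.525
[{'centre': [0.6524, 0.1849, 0.0621], 'p': 0.74}]
[]
```

View pics/m.png

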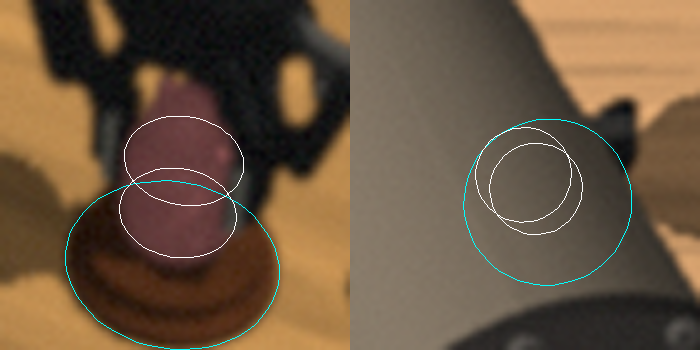

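The rabbit and base outlines match the expected ones, so I set it down.

Request:
move_arm:
  gripper: [0.35, 0.35, 0.35, 0.35, 0.35]
  xyz:
    - [0, 0, 0.05]
    - [0, 0, 0.1]
    - [0, 0, 0.15]
    - [0, 0, 0.2]
    - [0, 0, 0.2]
  twist: [0, 0, 0, 0, 0]

```text
t: 24.25
eef_pos: [0.6517, 0.1885, 0.1118]
tool_rot: [0.0, 1.0, 0.0, 0.0]
contact_force: [-1.4, -0.8, 3.1]
gripper_width: 0.528
```

Request:
move_arm:
  gripper: [0.35, 0.35, 0.35, 0.35, 0.35]
  xyz:
    - [0, 0, 0]
    - [0, 0, 0]
    - [0, 0, 0]
    - [0, 0, 0]
    - [0, 0, 0]
  twist: [0, 0, 0, 0, 0]

```text
t: 24.67
eef_pos: [0.6517, 0.1885, 0.1118]
tool_rot: [0.0, 1.0, 0.0, 0.0]
contact_force: [-3.6, -1.2, 5.2]
gripper_width: 0.529
```

Request:
move_arm:
  gripper: [0.6, 0.68, 0.78, 0.9, 1]
  xyz:
    - [0, 0, 0]
    - [0, 0, 0]
    - [0, 0, 0]
    - [0, 0, 0]
    - [0, 0, 0]
  twist: [0, 0, 0, 0, 0]

```text
t: 25.08
eef_pos: [0.6516, 0.1885, 0.1112]
tool_rot: [-0.0, 1.0, 0.0, -0.0]
contact_force: [-1.5, -0.3, 1.0]
gripper_width: 0.99
```

Request:
move_arm:
  gripper: [1, 1, 1, 1, 1]
  xyz:
    - [0, 0, 0]
    - [0, 0, -0.5]
    - [0, 0, -1.5]
    - [0, 0, -3]
    - [0, 0, -6]
  twist: [0, 0, 0, 0, 0]

```text
t: 25.5
eef_pos: [0.6501, 0.1879, 0.1703]
tool_rot: [0.001, 1.0, 0.001, -0.002]
contact_force: [-0.4, 0.4, -0.2]
gripper_width: 1.003
```

Request:
move_arm:
  gripper: [1, 1, 1, 1, 1]
  xyz:
    - [0, 0, -3]
    - [0, 0, -6]
    - [0, 1.5, -9]
    - [-1, 4, -10]
    - [-2, 8, -10]
  twist: [0, 0, 0, 0, 0]

```text
t: 25.92
eef_pos: [0.633, 0.1132, 0.2776]
tool_rot: [-0.003, 1.0, 0.004, 0.005]
contact_force: [0.7, -0.8, -0.5]
gripper_width: 1.0
```

Request:
move_arm:
  gripper: [1, 1, 1, 1, 1]
  xyz:
    - [-1.8, 3.7, 0]
    - [-3.6, 7.4, 0]
    - [-5.4, 11.1, 0]
    - [-7.2, 14.8, 0]
    - [-8.7, 18.2, 0]
  twist: [0, 0, 0, 0, 0]

```text
t: 26.33
eef_pos: [0.5435, -0.0757, 0.2733]
tool_rot: [0.0, 1.0, 0.0, 0.001]
contact_force: [0.8, -0.0, 0.3]
gripper_width: 0.998
```

```bash
python3 - <<'E'
from h import *
ims=[]
for c in('scene','top'):
    r=read_camera(c); x,y=.6515,.188
    ims.append(overlay(r,[((x,y,0.,.043),(255,255,0))]+[((.6515,.188,z,.023),(255,255,255)) for z in(.03,.06)],(x,y,.05),35,5,'pics/tmp.png'))
    print(spot_point('rabbit_l_mid',c)[:2])
cv2.imwrite('pics/n.png',np.hstack(ims))
go(.4762,-.174,.3)
E
```

```text
[{'centre': [0.65, 0.1901, 0.0598], 'p': 0.79}]
[{'centre': [0.6503, 0.1864, 0.0672], 'p': 0.74}]
t 26.53 eef [ 0.5448 -0.0747  0.2731] shift cm [-6.84  9.95 -2.7 ] twist -0.002 f [ 0.9 -0.5  0.2] w 1.002
```

View pics/n.png

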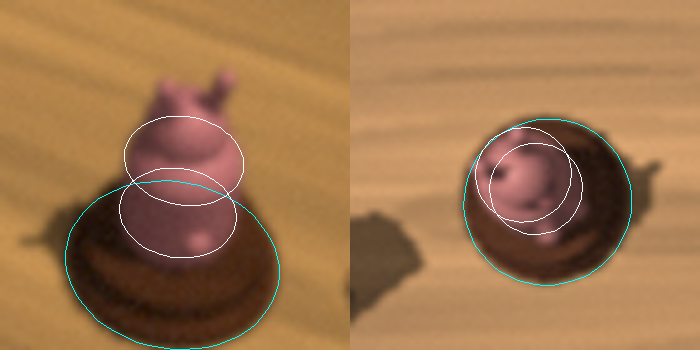

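L stands upright and centred. Next is M at (0.476, -0.174).

Request:
move_arm:
  gripper: [1, 1, 1, 1, 1]
  xyz:
    - [-2, 3, 0]
    - [-4, 6, 0]
    - [-5.8, 8.5, 0]
    - [-6.8, 9.8, 0]
    - [-6.9, 10, 0]
  twist: [0, 0, 0, 0, 0]

```text
t: 26.95
eef_pos: [0.4748, -0.1754, 0.2722]
tool_rot: [0.001, 1.0, -0.001, 0.0]
contact_force: [-0.1, 1.4, -0.6]
gripper_width: 0.995
```

Request:
move_arm:
  gripper: [1, 1, 1, 1, 1]
  xyz:
    - [0, 0, 1]
    - [0, 0, 3.5]
    - [0, 0, 6.5]
    - [0, 0, 9.5]
    - [0, 0, 11]
  twist: [0, 0, 0, 0, 0]

```text
t: 27.37
eef_pos: [0.4761, -0.1704, 0.1582]
tool_rot: [-0.001, 1.0, 0.003, -0.001]
contact_force: [-0.5, -0.1, -1.1]
gripper_width: 0.996
```

```bash
python3 - <<'E'
from h import *
for i in range(10):r=read_camera('scene')
go(.4762,-.174,.083)
cv2.imwrite('pics/o_sc.png',cv2.resize(r['pixels'][90:240,90:290,::-1],None,fx=4,fy=4))
E
```

```text
t 27.87 eef [ 0.4766 -0.1737  0.1624] shift cm [-0.05  0.03  7.94] twist 0.001 f [-0.4 -0.1 -0.9] w 1.0
```

View pics/o_sc.png

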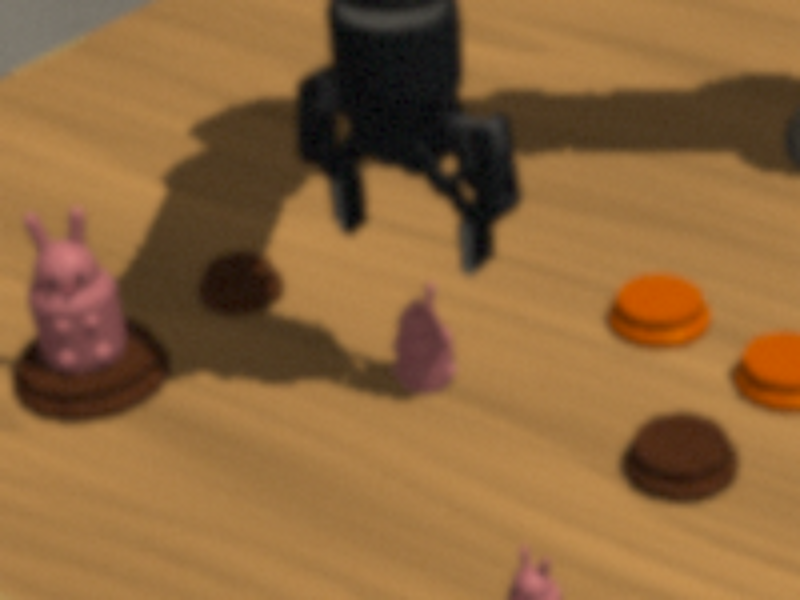

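The gripper hangs directly above the M rabbit (picture 425,345). I descend and grip.

Request:
move_arm:
  gripper: [1, 1, 1, 1, 1]
  xyz:
    - [0, 0, 1.5]
    - [0, 0, 3.5]
    - [0, 0, 5.5]
    - [0, 0, 7.2]
    - [0, 0, 7.9]
  twist: [0, 0, 0, 0, 0]

```text
t: 28.28
eef_pos: [0.4752, -0.1735, 0.081]
tool_rot: [-0.0, 1.0, 0.0, -0.001]
contact_force: [-0.1, -0.5, 0.4]
gripper_width: 1.001
```

Request:
move_arm:
  gripper: [1, 1, 0.8, 0.65, 0.55]
  xyz:
    - [0, 0, 0]
    - [0, 0, 0]
    - [0, 0, 0]
    - [0, 0, 0]
    - [0, 0, 0]
  twist: [0, 0, 0, 0, 0]
  squeeze: 25

```text
t: 28.7
eef_pos: [0.4765, -0.1739, 0.0833]
tool_rot: [0.0, 1.0, 0.0, 0.001]
contact_force: [-0.1, 0.2, 0.5]
gripper_width: 0.606
```

Request:
move_arm:
  gripper: [0.45, 0.35, 0.25, 0.25, 0.25]
  xyz:
    - [0, 0, 0]
    - [0, 0, 0]
    - [0, 0, 0]
    - [0, 0, 0]
    - [0, 0, 0]
  twist: [0, 0, 0, 0, 0]

```text
t: 29.12
eef_pos: [0.4763, -0.1738, 0.0832]
tool_rot: [0.0, 1.0, 0.0, 0.0]
contact_force: [-1.3, 0.3, 6.3]
gripper_width: 0.433
```

Request:
move_arm:
  gripper: [0.25, 0.25, 0.25, 0.25, 0.25]
  xyz:
    - [0, 0, -0.5]
    - [0, 0, -1.5]
    - [0, 0, -3]
    - [0, 0, -5]
    - [0, 0, -6]
  twist: [0, 0, 0, 0, 0]

```text
t: 29.53
eef_pos: [0.4766, -0.1738, 0.1448]
tool_rot: [0.0, 1.0, 0.0, 0.001]
contact_force: [-0.1, -0.2, 0.4]
gripper_width: 0.434
```

```bash
python3 - <<'E'
from h import *
for i in range(8):r=read_camera('scene')
go(.4705,.0155,.16)
print(spot_point('rabbit_m_mid','scene')[:1])
cv2.imwrite('pics/p_sc.png',cv2.resize(r['pixels'][90:240,90:290,::-1],None,fx=4,fy=4))
E
```

```text
t 29.93 eef [ 0.4754 -0.1735  0.1415] shift cm [ -0.47 -18.9   -1.84] twist 0.001 f [-0.3  0.1 -1.2] w 0.438
[{'centre': [0.4759, -0.1749, 0.0927], 'p': 0.62}]
```

View pics/p_sc.png

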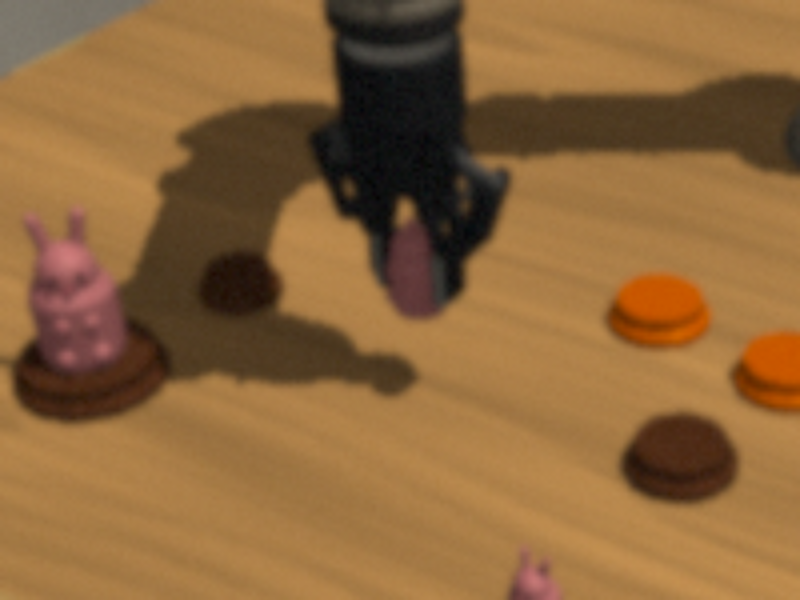

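The M rabbit is held upright. I carry it to the dark M base, not the orange ones.

Request:
move_arm:
  gripper: [0.25, 0.25, 0.25, 0.25, 0.25]
  xyz:
    - [0, -1.5, -1]
    - [0, -4, -1.5]
    - [-0.2, -7, -1.5]
    - [-0.3, -10, -1.5]
    - [-0.4, -13, -1.5]
  twist: [0, 0, 0, 0, 0]

```text
t: 30.4
eef_pos: [0.4714, -0.0425, 0.1571]
tool_rot: [-0.0, 1.0, 0.0, -0.0]
contact_force: [1.0, 0.1, -1.2]
gripper_width: 0.432
```

Request:
move_arm:
  gripper: [0.25, 0.25, 0.25, 0.25, 0.25]
  xyz:
    - [-0.1, -2.5, 0]
    - [-0.1, -4.5, 0]
    - [-0.1, -5.6, 0]
    - [-0.1, -5.9, 0]
    - [-0.1, -5.9, 0]
  twist: [0, 0, 0, 0, 0]

```text
t: 30.82
eef_pos: [0.4707, 0.0156, 0.1572]
tool_rot: [0.0, 1.0, 0.001, -0.0]
contact_force: [-0.3, 0.3, -0.3]
gripper_width: 0.434
```

```bash
python3 - <<'E'
from h import *
for i in range(10):r=read_camera('scene')
go(.4705,.015,.1032)
print(spot_point('rabbit_m_mid','scene')[:1])
E
```

```text
t 31.32 eef [0.4708 0.015  0.1574] shift cm [-0.03 -0.    5.42] twist 0.0 f [-0.7  0.6 -0.7] w 0.432
[{'centre': [0.4706, 0.0165, 0.1084], 'p': 0.86}]
```

Request:
move_arm:
  gripper: [0.25, 0.25, 0.25, 0.25, 0.25]
  xyz:
    - [0, 0, 1]
    - [0, 0, 2.3]
    - [0, 0, 3.5]
    - [0, 0, 4.2]
    - [0, 0, 4.4]
  twist: [0, 0, 0, 0, 0]

```text
t: 31.78
eef_pos: [0.4699, 0.0153, 0.1119]
tool_rot: [0.0, 1.0, 0.001, -0.001]
contact_force: [0.1, 0.3, 0.2]
gripper_width: 0.433
```

Request:
move_arm:
  gripper: [0.25, 0.25, 0.25, 0.25, 0.25]
  xyz:
    - [0, 0, 0.2]
    - [0, 0, 0.4]
    - [0, 0, 0.6]
    - [0, 0, 0.8]
    - [0, 0, 0.8]
  twist: [0, 0, 0, 0, 0]

```text
t: 32.2
eef_pos: [0.4708, 0.0154, 0.1053]
tool_rot: [0.0, 1.0, 0.0, 0.0]
contact_force: [-0.4, 0.1, -0.9]
gripper_width: 0.436
```

```bash
python3 - <<'E'
from h import *
for i in range(5):read_camera('scene')
go(.4705,.015,.1032)
ims=[]
for c in('scene','top'):
    r=read_camera(c); x,y=.4705,.015
    ims.append(overlay(r,[((x,y,0.,.036),(255,255,0))]+[((.4705,.015,z,.019),(255,255,255)) for z in(.029,.054)],(x,y,.05),35,5,'pics/tmp.png'))
    print(spot_point('rabbit_m_mid',c)[:1])
cv2.imwrite('pics/q.png',np.hstack(ims))
E
```

```text
t 32.45 eef [0.4709 0.0153 0.1056] shift cm [-0.04  0.03  0.24] twist 0.001 f [-0.8 -0.3 -0.7] w 0.433
[{'centre': [0.4731, 0.0139, 0.0565], 'p': 0.78}]
[]
```

View pics/q.png

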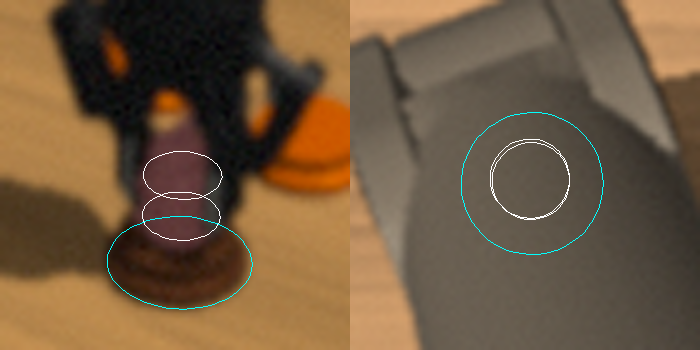

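The outlines match to within a pixel, so I set it down.

Request:
move_arm:
  gripper: [0.25, 0.25, 0.25, 0.25, 0.25]
  xyz:
    - [0, 0, 0.1]
    - [0, 0, 0.15]
    - [0, 0, 0.2]
    - [0, 0, 0.24]
    - [0, 0, 0.24]
  twist: [0, 0, 0, 0, 0]

```text
t: 33.07
eef_pos: [0.4707, 0.0154, 0.1032]
tool_rot: [0.0, 1.0, 0.0, -0.0]
contact_force: [-0.4, 0.2, 2.0]
gripper_width: 0.438
```

Request:
move_arm:
  gripper: [0.25, 0.25, 0.25, 0.25, 0.25]
  xyz:
    - [0, 0, 0]
    - [0, 0, 0]
    - [0, 0, 0]
    - [0, 0, 0]
    - [0, 0, 0]
  twist: [0, 0, 0, 0, 0]

```text
t: 33.48
eef_pos: [0.4707, 0.0154, 0.1032]
tool_rot: [0.0, 1.0, 0.0, -0.0]
contact_force: [-1.1, -0.8, 5.7]
gripper_width: 0.435
```

Request:
move_arm:
  gripper: [0.5, 0.6, 0.72, 0.85, 1]
  xyz:
    - [0, 0, 0]
    - [0, 0, 0]
    - [0, 0, 0]
    - [0, 0, 0]
    - [0, 0, 0]
  twist: [0, 0, 0, 0, 0]

```text
t: 33.9
eef_pos: [0.4708, 0.0154, 0.1029]
tool_rot: [-0.0, 1.0, 0.0, -0.0]
contact_force: [0.3, 0.3, 0.1]
gripper_width: 0.964
```

Request:
move_arm:
  gripper: [1, 1, 1, 1, 1]
  xyz:
    - [0, 0, 0]
    - [0, 0, -0.5]
    - [0, 0, -1.5]
    - [0, 0, -3]
    - [0, 0, -6]
  twist: [0, 0, 0, 0, 0]

```text
t: 34.32
eef_pos: [0.4692, 0.0152, 0.1624]
tool_rot: [0.0, 1.0, 0.001, -0.002]
contact_force: [0.4, 0.2, 1.2]
gripper_width: 1.001
```

Request:
move_arm:
  gripper: [1, 1, 1, 1, 1]
  xyz:
    - [0, 0, -3]
    - [1.5, 0, -6]
    - [4.5, 0.1, -7]
    - [8.5, 0.2, -7]
    - [12, 0.4, -7]
  twist: [0, 0, 0, 0, 0]

```text
t: 34.73
eef_pos: [0.593, 0.0115, 0.236]
tool_rot: [-0.0, 1.0, 0.0, 0.002]
contact_force: [0.6, 0.6, -0.1]
gripper_width: 1.002
```

Request:
move_arm:
  gripper: [1, 1, 1, 1, 1]
  xyz:
    - [2.5, 0, 0]
    - [4, 0, 0]
    - [4.3, 0, 0]
    - [4.3, 0, 0]
    - [4.3, 0, 0]
  twist: [0, 0, 0, 0, 0]

```text
t: 35.15
eef_pos: [0.6327, 0.0116, 0.2332]
tool_rot: [-0.0, 1.0, 0.001, -0.0]
contact_force: [-0.7, 0.6, 0.3]
gripper_width: 0.998
```

```bash
python3 - <<'E'
from h import *
ims=[]
for i in range(8):read_camera('scene')
for c in('scene','top'):
    r=read_camera(c); x,y=.4705,.015
    ims.append(overlay(r,[((x,y,0.,.036),(255,255,0))]+[((.4705,.015,z,.019),(255,255,255)) for z in(.029,.054)],(x,y,.05),35,5,'pics/tmp.png'))
    print(spot_point('rabbit_m_mid',c)[:2])
    print(spot_point('rabbit_s_mid',c)[:2])
cv2.imwrite('pics/r.png',np.hstack(ims))
go(.634,.011,.075)
E
```

```text
[]
[{'centre': [0.6336, 0.0115, 0.0269], 'p': 0.63}, {'centre': [0.4685, 0.0172, 0.024], 'p': 0.46}]
[]
[{'centre': [0.6483, 0.1868, 0.0195], 'p': 0.31}]
t 35.85 eef [0.6338 0.0115 0.233 ] shift cm [ 0.02  0.05 15.8 ] twist 0.001 f [ 0.5  0.1 -0.1] w 1.003
```

View pics/r.png

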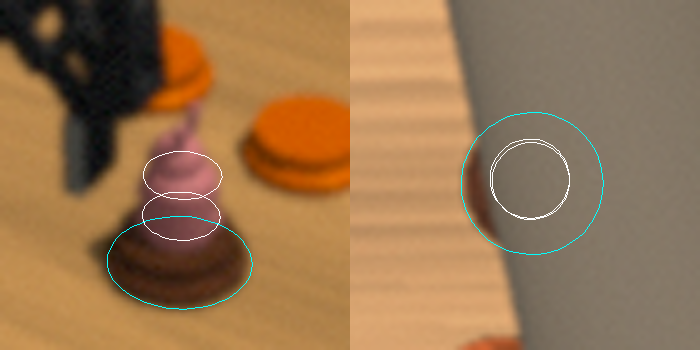

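M stands upright and centred on its dark base. I descend on S with TCP z 0.079, which puts the tips about 8 mm above the table.

Request:
move_arm:
  gripper: [1, 1, 1, 1, 1]
  xyz:
    - [0, 0.05, 1.5]
    - [0, 0.05, 4]
    - [0, 0.05, 7]
    - [0, 0.05, 9.3]
    - [0, 0.05, 10]
  twist: [0, 0, 0, 0, 0]

```text
t: 36.27
eef_pos: [0.6316, 0.0108, 0.1292]
tool_rot: [0.0, 1.0, 0.0, -0.003]
contact_force: [-0.5, 0.3, -1.1]
gripper_width: 1.001
```

Request:
move_arm:
  gripper: [1, 1, 1, 1, 1]
  xyz:
    - [0, 0, 1.2]
    - [0, 0, 2.6]
    - [0, 0, 4]
    - [0, 0, 5]
    - [0, 0, 5.3]
  twist: [0, 0, 0, 0, 0]

```text
t: 36.68
eef_pos: [0.633, 0.0109, 0.0782]
tool_rot: [0.0, 1.0, 0.0, -0.001]
contact_force: [0.2, 0.9, 0.2]
gripper_width: 1.002
```

Request:
move_arm:
  gripper: [1, 1, 0.8, 0.65, 0.55]
  xyz:
    - [0, 0, 0]
    - [0, 0, 0]
    - [0, 0, 0]
    - [0, 0, 0]
    - [0, 0, 0]
  twist: [0, 0, 0, 0, 0]
  squeeze: 20

```text
t: 37.1
eef_pos: [0.6342, 0.011, 0.0807]
tool_rot: [-0.0, 1.0, 0.0, 0.001]
contact_force: [-0.6, 0.4, 0.1]
gripper_width: 0.605
```

```bash
python3 - <<'E'
from h import *
r=read_camera('scene')
go(.634,.011,.079)
cv2.imwrite('pics/s_sc.png',cv2.resize(r['pixels'][170:270,150:280,::-1],None,fx=5,fy=5))
E
```

```text
t 37.15 eef [0.6341 0.011  0.0806] shift cm [-0.01 -0.    0.16] twist 0.001 f [ 0.2  0.3 -0.9] w 0.555
```

View pics/s_sc.png

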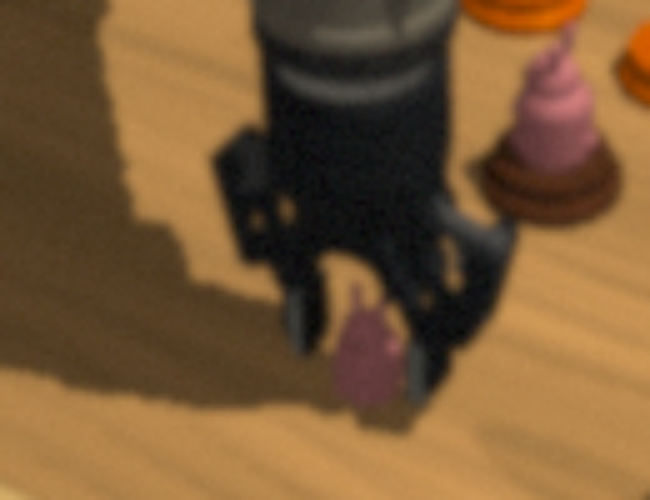

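The fingers straddle the S rabbit (picture 365,360) evenly. I lower 1.5 mm and close.

Request:
move_arm:
  gripper: [0.55, 0.45, 0.35, 0.2, 0.2]
  xyz:
    - [0, 0, 0.15]
    - [0, 0, 0.15]
    - [0, 0, 0.15]
    - [0, 0, 0.15]
    - [0, 0, 0.15]
  twist: [0, 0, 0, 0, 0]

```text
t: 37.57
eef_pos: [0.6338, 0.011, 0.0786]
tool_rot: [0.0, 1.0, 0.0, 0.0]
contact_force: [-0.2, -0.3, 0.5]
gripper_width: 0.341
```

Request:
move_arm:
  gripper: [0.2, 0.2, 0.2, 0.2, 0.2]
  xyz:
    - [0, 0, 0]
    - [0, 0, 0]
    - [0, 0, 0]
    - [0, 0, 0]
    - [0, 0, 0]
  twist: [0, 0, 0, 0, 0]

```text
t: 37.98
eef_pos: [0.6338, 0.011, 0.0786]
tool_rot: [0.0, 1.0, 0.0, 0.0]
contact_force: [0.4, 0.3, 1.0]
gripper_width: 0.343
```

Request:
move_arm:
  gripper: [0.2, 0.2, 0.2, 0.2, 0.2]
  xyz:
    - [0, 0, -0.5]
    - [0, 0, -1.5]
    - [0, 0, -3.5]
    - [0, 0, -6]
    - [0, 0, -8.5]
  twist: [0, 0, 0, 0, 0]

```text
t: 38.4
eef_pos: [0.6334, 0.011, 0.1648]
tool_rot: [0.0, 1.0, 0.0, -0.0]
contact_force: [-0.1, 0.9, 0.5]
gripper_width: 0.343
```

```bash
python3 - <<'E'
from h import *
for i in range(8):r=read_camera('scene')
go(.4562,-.3505,.25)
print(spot_point('rabbit_s_mid','scene')[:1])
cv2.imwrite('pics/t_sc.png',cv2.resize(r['pixels'][120:270,130:280,::-1],None,fx=4,fy=4))
E
```

```text
t 38.8 eef [0.633  0.0109 0.1623] shift cm [-17.73  36.13  -8.72] twist 0.001 f [ 0.7 -0.7 -0.2] w 0.337
[{'centre': [0.6314, 0.0078, 0.1129], 'p': 0.46}]
```

View pics/t_sc.png

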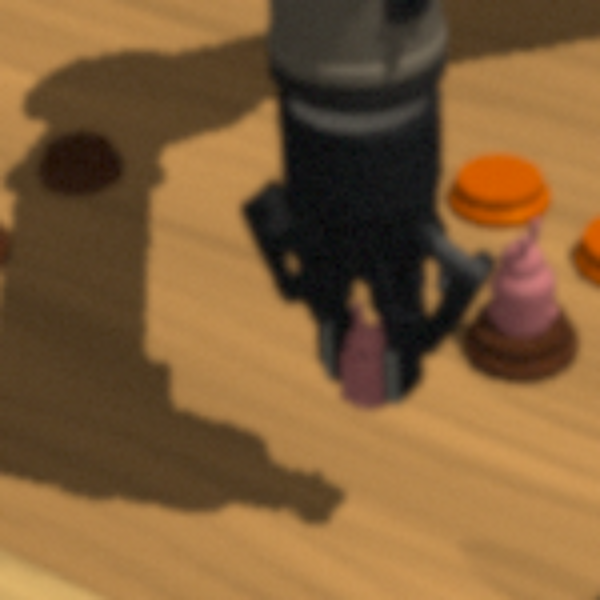

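Held. I raise it clear and carry it to the S base; the underside stays above 0.14 m, so it clears the XL rabbit.

Request:
move_arm:
  gripper: [0.2, 0.2, 0.2, 0.2, 0.2]
  xyz:
    - [-0.5, 0.5, -2]
    - [-1.5, 2, -4]
    - [-3.5, 4, -5.5]
    - [-5.5, 7, -6]
    - [-7.2, 10, -6]
  twist: [0, 0, 0, 0, 0]

```text
t: 39.27
eef_pos: [0.5614, -0.0891, 0.2245]
tool_rot: [-0.0, 1.0, 0.001, 0.001]
contact_force: [0.1, -0.9, -0.8]
gripper_width: 0.336
```

Request:
move_arm:
  gripper: [0.2, 0.2, 0.2, 0.2, 0.2]
  xyz:
    - [-1.5, 3.3, 0]
    - [-3, 6.6, 0]
    - [-4.5, 9.9, 0]
    - [-6, 13.2, 0]
    - [-7.5, 16.5, 0]
  twist: [0, 0, 0, 0, 0]

```text
t: 39.68
eef_pos: [0.4857, -0.2554, 0.2229]
tool_rot: [-0.0, 1.0, 0.0, -0.0]
contact_force: [0.8, -0.5, 0.3]
gripper_width: 0.342
```

Request:
move_arm:
  gripper: [0.2, 0.2, 0.2, 0.2, 0.2]
  xyz:
    - [-1.3, 3, 0]
    - [-2.3, 6, 0]
    - [-2.9, 8.5, 0]
    - [-3, 9.4, 0]
    - [-3, 9.6, 0]
  twist: [0, 0, 0, 0, 0]

```text
t: 40.1
eef_pos: [0.4559, -0.3525, 0.2229]
tool_rot: [0.0, 1.0, -0.002, -0.001]
contact_force: [0.1, -0.7, -0.8]
gripper_width: 0.343
```

```bash
python3 - <<'E'
from h import *
for i in range(12):r=read_camera('scene')
go(.4562,-.3505,.0986)
print(spot_point('rabbit_s_mid','scene')[:1])
E
```

```text
t 40.7 eef [ 0.4572 -0.3499  0.2236] shift cm [-0.1   0.06 12.5 ] twist 0.001 f [ 0.3 -0.3 -1.1] w 0.341
[{'centre': [0.4601, -0.3489, 0.1727], 'p': 0.52}]
```

Request:
move_arm:
  gripper: [0.2, 0.2, 0.2, 0.2, 0.2]
  xyz:
    - [-0.1, 0, 1.5]
    - [-0.1, 0, 4]
    - [-0.1, 0, 7]
    - [-0.1, 0, 9]
    - [-0.1, 0, 10]
  twist: [0, 0, 0, 0, 0]

```text
t: 41.17
eef_pos: [0.4548, -0.3494, 0.1209]
tool_rot: [-0.001, 1.0, 0.0, -0.002]
contact_force: [0.1, 1.5, -0.3]
gripper_width: 0.339
```

Request:
move_arm:
  gripper: [0.2, 0.2, 0.2, 0.2, 0.2]
  xyz:
    - [0, 0, 0.3]
    - [0, 0, 0.9]
    - [0, 0, 1.6]
    - [0, 0, 2.1]
    - [0, 0, 2.2]
  twist: [0, 0, 0, 0, 0]

```text
t: 41.58
eef_pos: [0.456, -0.3502, 0.1013]
tool_rot: [0.0, 1.0, 0.0, -0.0]
contact_force: [-0.5, -0.1, -1.3]
gripper_width: 0.34
```

```bash
python3 - <<'E'
from h import *
for i in range(7):read_camera('scene')
go(.4562,-.3505,.0986)
ims=[]
for c in('scene','top'):
    r=read_camera(c); x,y=.4562,-.3505
    ims.append(overlay(r,[((x,y,0.,.03),(255,255,0)),((x,y,0.02,.024),(0,255,0))]+[((.4562,-.3505,z,.015),(255,255,255)) for z in(.028,.045)],(x,y,.05),35,5,'pics/tmp.png'))
    print(spot_point('rabbit_s_mid',c)[:1])
cv2.imwrite('pics/u.png',np.hstack(ims))
E
```

```text
t 41.93 eef [ 0.4562 -0.3503  0.1019] shift cm [-0.    0.02  0.33] twist 0.001 f [ 1.1 -0.4 -0.7] w 0.344
[{'centre': [0.4569, -0.352, 0.0508], 'p': 0.49}]
[]
```

View pics/u.png

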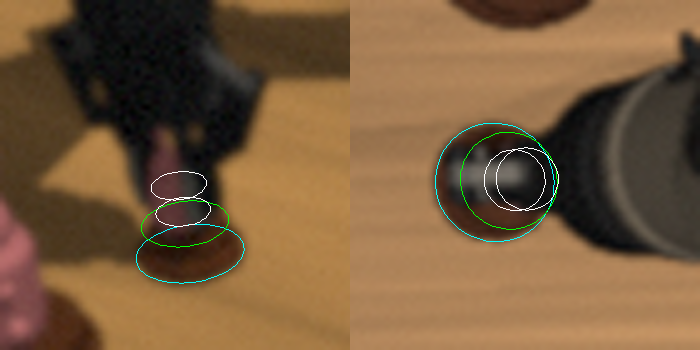

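The outlines match: base centred at (190,253) in the scene crop and (495,182) in the top crop. I set it down.

Request:
move_arm:
  gripper: [0.2, 0.2, 0.2, 0.2, 0.2]
  xyz:
    - [0, 0, 0.1]
    - [0, 0, 0.2]
    - [0, 0, 0.28]
    - [0, 0, 0.33]
    - [0, 0, 0.33]
  twist: [0, 0, 0, 0, 0]

```text
t: 42.55
eef_pos: [0.456, -0.3501, 0.0985]
tool_rot: [-0.0, 1.0, 0.0, -0.0]
contact_force: [-0.6, 0.7, 4.5]
gripper_width: 0.341
```

Request:
move_arm:
  gripper: [0.2, 0.2, 0.2, 0.2, 0.2]
  xyz:
    - [0, 0, 0]
    - [0, 0, 0]
    - [0, 0, 0]
    - [0, 0, 0]
    - [0, 0, 0]
  twist: [0, 0, 0, 0, 0]

```text
t: 42.97
eef_pos: [0.4561, -0.3501, 0.0985]
tool_rot: [0.0, 1.0, 0.0, 0.0]
contact_force: [-2.2, 1.1, 5.4]
gripper_width: 0.34
```

Request:
move_arm:
  gripper: [0.38, 0.45, 0.55, 0.7, 0.85]
  xyz:
    - [0, 0, 0]
    - [0, 0, 0]
    - [0, 0, 0]
    - [0, 0, 0]
    - [0, 0, 0]
  twist: [0, 0, 0, 0, 0]

```text
t: 43.38
eef_pos: [0.456, -0.3501, 0.0981]
tool_rot: [-0.0, 1.0, 0.0, -0.0]
contact_force: [0.6, 0.3, 0.1]
gripper_width: 0.811
```

Request:
move_arm:
  gripper: [1, 1, 1, 1, 1]
  xyz:
    - [0, 0, 0]
    - [0, 0, -0.5]
    - [0, 0, -1.5]
    - [0, 0, -3.5]
    - [0, 0, -6]
  twist: [0, 0, 0, 0, 0]

```text
t: 43.8
eef_pos: [0.4553, -0.3497, 0.1584]
tool_rot: [-0.001, 1.0, 0.0, -0.001]
contact_force: [1.0, -0.7, 0.5]
gripper_width: 1.0
```

Request:
move_arm:
  gripper: [1, 1, 1, 1, 1]
  xyz:
    - [0, 0, -3]
    - [0, 0, -6.5]
    - [-1, 1, -10]
    - [-3, 3, -13]
    - [-5, 6, -15]
  twist: [0, 0, 0, 0, 0]

```text
t: 44.22
eef_pos: [0.4076, -0.4087, 0.3131]
tool_rot: [0.001, 1.0, 0.003, 0.002]
contact_force: [0.5, -1.6, 0.3]
gripper_width: 0.999
```

Request:
move_arm:
  gripper: [1, 1, 1, 1, 1]
  xyz:
    - [-2, 3, 0]
    - [-5, 6, 0]
    - [-8, 9, 0]
    - [-10, 11, 0]
    - [-10.5, 11.5, 0]
  twist: [0, 0, 0, 0, 0]

```text
t: 44.63
eef_pos: [0.295, -0.5297, 0.3094]
tool_rot: [0.002, 1.0, -0.004, -0.001]
contact_force: [0.4, -0.5, 0.5]
gripper_width: 1.002
```

```bash
python3 - <<'E'
from h import *
for i in range(10):read_camera('scene')
B={'xl':(.5813,-.366,.05,.027,.104),'l':(.6515,.188,.043,.023,.088),'m':(.4705,.015,.036,.019,.072),'s':(.4562,-.3505,.03,.015,.056)}
rows=[]
for c in('scene','top'):
    r=read_camera(c); row=[]
    for n,(x,y,f,b,h) in B.items():
        row.append(overlay(r,[((x,y,0.,f),(255,255,0))]+[((x,y,.02+h*k,b),(255,255,255)) for k in(.1,.48)],(x,y,.05),24,4,'pics/tmp.png'))
        print(n,c,[(np.round(d['centre'],4),round(d['p'],2)) for d in spot_point(f'rabbit_{n}_mid',c)[:2]])
    for n in('carousel_mid','mailbox_mid'): print(n,c,[np.round(d['centre'],3) for d in spot_point(n,c)[:1]])
    rows.append(np.hstack(row)); cv2.imwrite(f'pics/fin_{c}.png',cv2.resize(r['pixels'][:,:,::-1],None,fx=1.5,fy=1.5))
cv2.imwrite('pics/v.png',np.vstack(rows)); go(.4,-.5,.3)
E
```

```text
xl scene [(array([ 0.5828, -0.3664,  0.0699]), 0.68)]
l scene [(array([0.6498, 0.1877, 0.06  ]), 0.72), (array([0.4292, 0.3542, 0.0617]), 0.61)]
m scene [(array([0.4745, 0.0135, 0.0534]), 0.72)]
s scene [(array([ 0.4572, -0.3499,  0.048 ]), 0.53)]
carousel_mid scene [array([0.43 , 0.354, 0.061])]
mailbox_mid scene [array([0.607, 0.324, 0.045])]
xl top [(array([ 0.5801, -0.3684,  0.0747]), 0.83), (array([0.652 , 0.1859, 0.0663]), 0.56)]
l top [(array([0.6528, 0.1897, 0.0662]), 0.7)]
m top [(array([0.4683, 0.014 , 0.0556]), 0.51)]
s top [(array([ 0.4595, -0.3508,  0.0507]), 0.69)]
carousel_mid top [array([0.428, 0.359, 0.059])]
mailbox_mid top [array([0.609, 0.324, 0.048])]
t 45.83 eef [ 0.3012 -0.5253  0.3082] shift cm [ 9.89 -2.52  0.82] twist 0.001 f [-0.3 -0.5 -0.6] w 1.003
```

View pics/v.png

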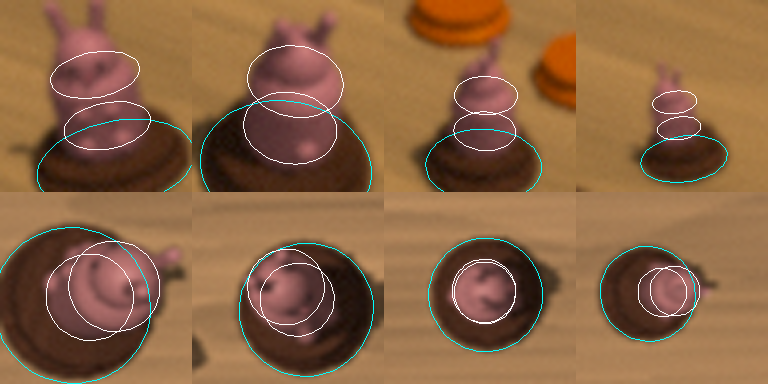

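View pics/fin_scene.png

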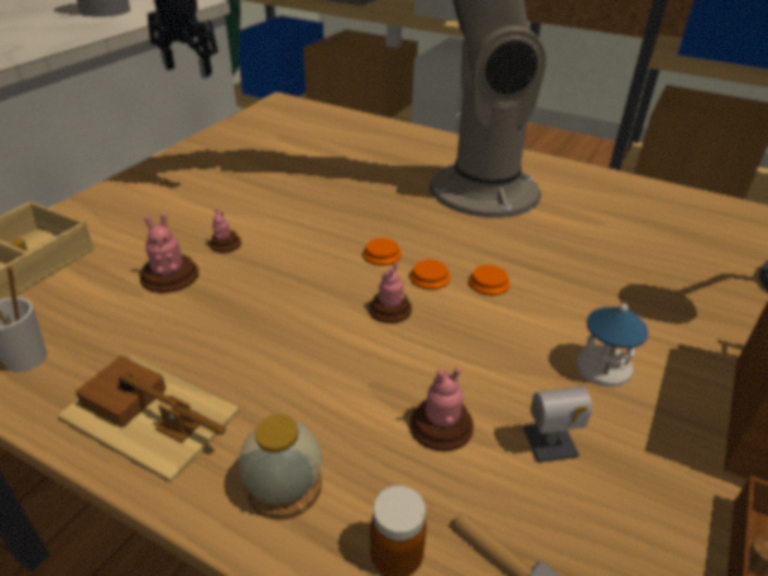

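All four rabbits stand upright and centred on matching bases, and the carousel and mailbox have not moved. The gripper is clear, so I hand in.

```bash
python3 -c "
from station import *
print(get_obs()['joint_vel'].round(3)); print(hand_in())"
```

```text
[ 0.001  0.001 -0.001 -0.    -0.001  0.    -0.   ]
the job is handed in; nothing more can be done
None
```

All four rabbits stand upright, each on the dark base of its size. I placed them in the order XL, L, M, S and let go of each before starting the next. I handed in at about 46 s with the arm still and touching nothing.

**Last checks:**
- **Placing:** the networks put each rabbit within about 4 mm of its base centre, at the height it should stand. The two cameras disagreed by up to about 6 mm on M and 3 mm on the others. The projected outlines matched the pictures to about a pixel (2–3 mm).
- **Carousel and mailbox:** both read within about 5 mm of where they stood at the start, which is within the networks' error. The orange look-alikes were left alone.
- **Forces:** the highest contact force I saw was about 8 N, well under the limits.
- **Not checked:** the top camera could not see L, M or S while they were being set down. I checked each from the scene camera then, and from both cameras at the end.

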